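Set and lock the swivel table, then load the oak block

TASK

Push the black post round until the red line on the swivel dial points at the red mark on the bolt bracket, then push the red-handled bolt fully home between the dial's two lugs so the dial is locked. Then stand the oak block on the dial, still upright, with its long side against the fence and its end pushed up against the end stop, and let go. Leave everything else on the table where it is.

Things in the scene. Friction and masses are not known exactly. Their poses are not given: they have to be found in the camera images.
- jig: round grey base of the swivel table, 188 mm across, screwed to the table. Origin: on the dial's vertical turning axis, at table height. z up; its x axis is where the dial's red line points when joint dial reads 0.
- dial (a joint): angle (rad) of the round aluminium dial (176 mm across, top face 32 mm above the table); grows counter-clockwise seen from above, 0 with its red line along the base's x axis, limits -2.2 to 1.2. Stiff (about 0.15 N m of friction), stays where it is left. At the start it must turn counter-clockwise, by 0.3 to 2 rad.
- dial_arrow (a point): outer end of the dial's red index line, 85 mm from the turning axis, on the dial's top face (32 mm above the table); x axis points outward along the line. Two steel keeper lugs stand either side of the line, 72 to 84 mm from the turning axis, 20 mm apart, their tops 54 mm above the table.
- carriage: bolt carriage, a steel bracket clamped to the table just outside the dial at the wanted angle. Origin: on the dial's turning axis at table height; x axis points from the turning axis along the bolt, through the red index mark. Foot 46 mm wide from x = 98 to 196 mm; two guides 40 mm wide and 57 mm high at x = 99 to 111 and 172 to 184 mm.
- index (a point): red index mark on top of the inner guide of the carriage, 105 mm from the turning axis, 57 mm above the table. The dial is set when its red line points at this mark.
- bolt (a joint): travel (m) of the barrel bolt towards the dial: 0 fully drawn back, 0.040 fully home (hard stop). It slides with about 2 N of friction and stays where it is left. Its brass rod is 14 mm thick with a round nose, axis 43 mm above the table. Between the lugs it really locks the dial; a little off line (0.1 to 0.3 rad) it runs into a lug instead.
- bolt_knob (a point): centre of the top of the bolt's upright red handle, 20 mm thick, from 43 to 96 mm above the table; 160 mm from the turning axis when drawn back, 120 mm when home. Push it towards the dial's axis from outside with closed fingers whose tips are above the guides (57 mm).
- bolt_tip (a point): nose of the brass bolt rod, 43 mm above the table; 108 mm from the turning axis when drawn back, 68 mm when home (past both lugs).
- oak_block: brown hardwood block standing on its narrow side, 36 mm (x) by 160 mm (y) by 66 mm (z) high, about 0.17 kg, loose on the table at the right. Origin: centre of its underside; z up. A half turn makes no difference to it.
- seat (a point): point on the dial's top face where the block's underside centre lies when it touches fence and end stop: 4 mm in x, 1 mm in y from the turning axis. Axes of the dial: x along the red line to the fence (face 18 mm from this point, 8 mm thick, 120 mm long), y to the end stop (face 80 mm away, 40 mm wide) and along the block's long side. Both wooden, 20 mm high, tops 52 mm above the table.
- post_top (a point): centre of the top of the dial's black handle post (18 mm thick, 55 mm tall), 72 mm from the turning axis, opposite the red line; its top is 87 mm above the table. Pushing the post sideways with closed fingers turns the dial.
- clear_cup: bystander, to be left alone: clear plastic mixing cup, 76 mm across, 101 mm high; origin at the centre of its underside.
- tape_yellow: bystander, to be left alone: roll of yellow and red tape lying flat, 73 mm across, 37 mm high; origin at the centre of its underside.
- scraper_halfmoon: bystander, to be left alone: blue half-moon scraper lying flat, 55x140x4 mm; origin at the centre of its underside.
There are look-alikes about, which are no part of the job. Leave any turquoise look-alike of the oak_block alone.

How it is judged:
On the way, in this order (a step that is already met when the one before it is completed fails the run):
1. the dial's red line points at the red mark, with the bolt still drawn back (y of dial_arrow in the frame of carriage between -0.005 and 0.005 m and x of dial_arrow in the frame of carriage above 0.07 m and value of joint bolt below 0.02 m), for 0.2 s.
2. the bolt is fully home between the lugs, with the dial on the mark (y of dial_arrow in the frame of carriage between -0.005 and 0.005 m and x of dial_arrow in the frame of carriage above 0.07 m and value of joint bolt above 0.036 m), for 0.2 s.
3. the block stands on the locked dial against fence and end stop (all of step 2 and x of oak_block in the frame of seat between -0.004 and 0.004 m and y of oak_block in the frame of seat between -0.004 and 0.004 m and z of oak_block in the frame of seat between -0.004 and 0.004 m and angle between the y axis of oak_block and the y axis of seat, either way round below 0.05 rad and angle between oak_block's own z axis and vertical below 0.05 rad), for 0.2 s.
At the end, for the whole second after the job is handed in: The end of the dial's red line is within 5 mm of the line through the bracket's mark, the bolt is within 4 mm of fully home, and the oak block stands upright and at rest on the dial within 4 mm of touching both fence and end stop, parallel to the fence within 0.05 rad (all of step 3 and linear speed of oak_block below 0.02 m/s).
It fails at once if a bystander is moved more than 20 mm (distance of any of clear_cup, tape_yellow, scraper_halfmoon from where it was at the start of the episode above 0.02 m).
It fails at once if the oak block is tipped over (angle between oak_block's own z axis and vertical above 0.5 rad).
It also fails if it takes over 72 s, if anything falls off the work surface, if the arm or the gripper's body presses on something with over 40 N, if the wrist force passes 120 N, or if a joint passes its speed limit or range.

ROBOT

A 6-joint arm with a two-finger parallel gripper is mounted at the origin on a cart in front of the work surface, level with it; the furniture and walls round the work are solid. World frame = base frame: x ahead of the robot, y to its left, z up, the work surface at z = 0. Lengths are in m, angles in rad, forces in N, time in s.
With the tool pointing down it reaches from about 0.325 to 0.775 m from the base axis. Payload 9.3 kg.
Tool frame: the origin (TCP) lies midway between the tips of the shut fingers; the grasp point (between the pads) lies bot.grip_point_offset behind it (bot.grip_point_offset is the distance from the TCP to the grasp point, in m); x points along the fingers, y is the direction in which the jaws open and shut, and the axes are right-handed (so a half turn about x gives the same grasp; the last joint's range is limited). The gripper opens to 85 mm and grips with 20 to 120 N. Pads are 22 mm wide; open, the fingers measure 114 mm over their backs; the gripper's body (76 mm by 85 mm) begins 54 mm behind the grasp point. The pads swing forward as they close: fully open they stand 13 mm farther back than shut.
Start: joints at [-1.446, 0.259, 0.021, 1.334, 0, 1.418], TCP at [0.151, -0.529, 0.2] pointing down, gripper open.
Joint ranges: [-3.04, 3.04], [-0.91, 1.82], [-1.04, 1.36], [-1.92, 1.95], [-1.52, 1.45], [-3.14, 3.14]. Speed limits (rad/s): [2.22, 2.22, 2.79, 3.14, 3.14, 3.14].

INTERFACE

Orientations are given as a unit quaternion [w, x, y, z].
In Python, from station import bot gives the robot as it stands.
- The arm moves only by the shell command python3 -m jog 'ROWS' [OPENING] [FORCE]. ROWS is JSON, a list of rows, each an object of numbers: "dx", "dy", "dz": the shift along the tool's x, y, z in mm; "wx", "wy", "wz": the turn, a rotation vector about the tool's x, y, z in degrees. In form: [{"dx": .., "dy": .., "dz": .., "wx": .., "wy": .., "wz": ..}, ...]. A call has exactly 5 rows; each row is the pose to reach, as a shift and turn from the pose commanded when the call began, along the tool's axes at that moment; what a row does not reach only later rows make up. A row lasts 1/8 s, in which the tool goes at most 62.5 mm and 10.7 degrees, less where a joint would pass 70% of its speed; a pose out of reach is approached as far as the arm can. A call with a gripper value outside its range is refused whole. OPENING is the finger opening in mm, from 0 to 85.4, set as the call begins (- or left out, the last holds). The fingers move at their own pace and stop on an object; FORCE is the grip in N (left out, the last holds). Time passes only in rows, so rows that repeat a pose let the fingers close, or fill a call up. It gives the time, the measured TCP pose, the force and the opening at its end, in the units of the state.
- bot.sense(): the state, without advancing time (a new reading comes with each control period).
- bot.read_camera(name): name is "side" or "top" or "wrist"; returns (picture, depth): 400x640x3 uint8, red, green, blue; 400x640 float32, m along the optical axis (not along the pixel's ray), 0 where there is no reading.
- bot.camera_info(name): a dict with "fx", "fy", "cx", "cy" (pixels), "T" (4x4, takes a point from camera to world coordinates). Camera axes: x right, y up, looking along -z (the intrinsics and any distortion apply to the point x, -y, -z); pixel columns grow to the right and rows downward; lengths in m; the calibration is good to about 2 mm. The wrist camera is an equidistant fisheye: a pixel r from the principal point sees the ray r / f radians off the axis. A picture is of the moment at which its call begins: read the wrist's pose just before it. camera_info takes no time and is no camera call; for the wrist camera it gives the pose at the moment of the call.
- bot.hand_in(): hands the job in, once; it reports no verdict.
The state is a dict: "t": time; "q": joint angles; "dq": joint speeds; "effort": joint torques, N m; "tcp_pos": TCP position; "tcp_rot": TCP orientation; "contact_force": force on the tool from outside, world axes, zero at the start; "torque": the same for the moment, N m; "opening": opening from 0.0 (shut) to 1.0 (fully open).
Only numpy, scipy, OpenCV 4.12 (cv2) and the standard library are available. Lean on these libraries where they do the work, as an engineer would, in place of code of your own. Each camera call takes 0.05 s, during which the arm holds its last target.

## Working session

There is one attempt and no reset: what is moved stays moved. The work goes in short steps, Python scripts to look and compute and a shell command to move; the robot and the scene stay as the last step left them, time stands still between calls to the robot, and variables do not carry over. Pictures are saved under pics/ and viewed, and the job is handed in when it is done.

```bash
ls; mkdir -p pics; python3 - <<'E'
from station import bot
import cv2,numpy as np
print(bot.sense(), bot.grip_point_offset)
for n in ("top","side"):
    p,d=bot.read_camera(n); cv2.imwrite(f"pics/{n}0.png",cv2.cvtColor(p,cv2.COLOR_RGB2BGR)); np.save(f"pics/{n}0.npy",d)
    i=bot.camera_info(n); print(n,{k:(np.round(v,4).tolist() if k=='T' else v) for k,v in i.items()})
E
```

```text
pics
{'t': 0.0, 'q': array([-1.44560245e+00,  2.59195068e-01,  2.07700302e-02,  1.33368040e+00,
        9.63360348e-06,  1.41822215e+00]), 'dq': array([ 0.00061751, -0.0011413 ,  0.00111949, -0.00083605, -0.00213759,
        0.00035682]), 'effort': array([ 4.99882408e-04, -5.55639839e+01,  3.44529104e+01,  1.35036503e-02,
       -2.55888317e-04, -5.64259167e-06]), 'tcp_pos': array([ 0.15078872, -0.52860552,  0.19966788]), 'tcp_rot': array([ 0.09742766,  0.70030772,  0.09835315, -0.70028823]), 'contact_force': array([ 0.36818271,  0.96154287, -0.17567229]), 'torque': array([-0.02325892,  0.00446228,  0.04156955]), 'opening': 1.0036447846933683} 0.0187
top {'fx': 483.4932459950601, 'fy': 483.4932459950601, 'cx': 323.1298583390386, 'cy': 197.18146973159944, 'T': [[-0.0142, 0.9744, -0.2245, 0.2148], [-0.9999, -0.0149, -0.0015, 0.0272], [-0.0048, 0.2245, 0.9745, 1.8116], [0.0, 0.0, 0.0, 1.0]]}
side {'fx': 444.00359275140823, 'fy': 444.00359275140823, 'cx': 321.27827429498507, 'cy': 197.8154637871498, 'T': [[-0.8698, 0.289, -0.4, 0.0323], [-0.4931, -0.4771, 0.7275, 1.0255], [0.0194, 0.83, 0.5575, 0.8308], [0.0, 0.0, 0.0, 1.0]]}
```

View pics/top0.png

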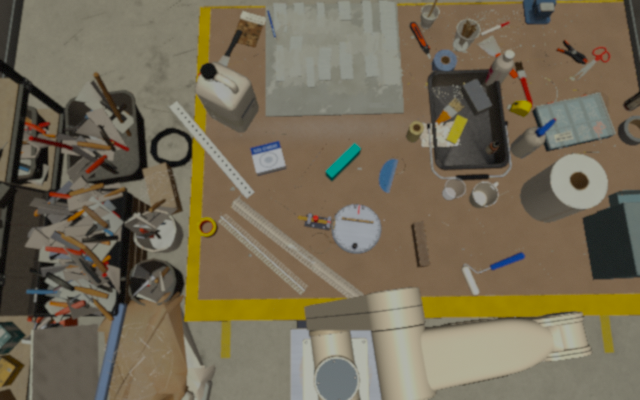

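View pics/side0.png

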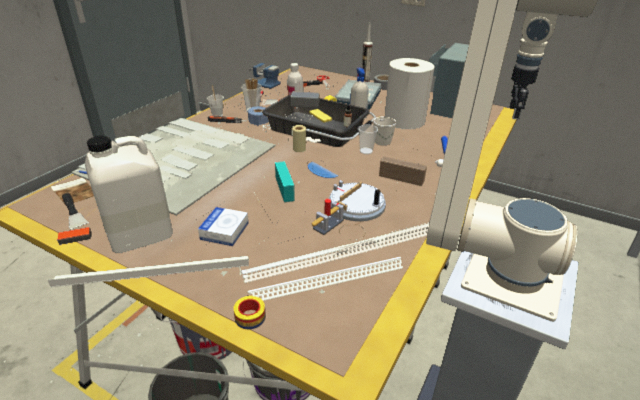

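The top view shows the dial at about (357,228), the carriage with its red knob at (315,222), the brown block at (421,244) and the turquoise look-alike at (343,161). I'll enlarge these next.

```bash
cat > h.py <<'E'
import cv2,numpy as np
from station import bot
def crop(n,src,x0,y0,x1,y1,s,out):
    p=cv2.imread(src)[y0:y1,x0:x1]; cv2.imwrite(out,cv2.resize(p,None,fx=s,fy=s,interpolation=cv2.INTER_CUBIC))
def ray(i,u,v,fish=False):
    a,b=(u-i['cx'])/i['fx'],(v-i['cy'])/i['fy']
    if fish:
        r=np.hypot(a,b); k=np.sin(r)/r if r>1e-9 else 1; d=np.array([a*k,-b*k,-np.cos(r)])
    else: d=np.array([a,-b,-1.])
    T=np.array(i['T']); return T[:3,3],T[:3,:3]@d
def atz(i,u,v,z,fish=False):
    o,d=ray(i,u,v,fish); return o+d*(z-o[2])/d[2]
def atd(i,u,v,dep):
    o,d=ray(i,u,v); return o+d*dep
def proj(i,p,fish=False):
    T=np.array(i['T']); c=T[:3,:3].T@(np.asarray(p)-T[:3,3]); x,y,z=c[0],-c[1],-c[2]
    if fish:
        r=np.hypot(x,y); th=np.arctan2(r,z); return i['cx']+i['fx']*th*x/r, i['cy']+i['fy']*th*y/r
    return i['cx']+i['fx']*x/z, i['cy']+i['fy']*y/z
E
python3 - <<'E'
from h import *
crop(0,"pics/top0.png",285,185,445,285,5,"pics/topc.png")
crop(0,"pics/side0.png",290,140,440,250,5,"pics/sidec.png")
E
```

```text
(no output)
```

View pics/topc.png

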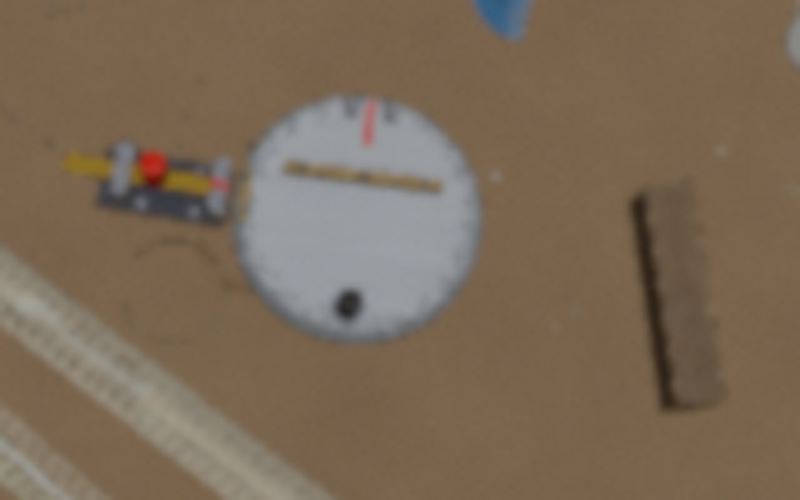

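View pics/sidec.png

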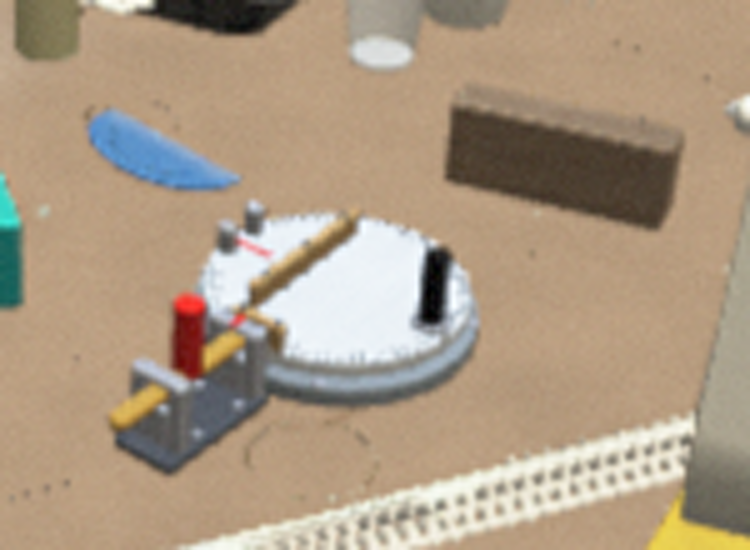

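```bash
python3 - <<'E'
from h import *
i=bot.camera_info("top"); d=np.load("pics/top0.npy")
P={}
def pt(name,cu,cv,z):
    u,v=285+cu/5-.4,185+cv/5-.4
    P[name]=atz(i,u,v,z); print(name,np.round((u,v),1),np.round(P[name],4),"depthpt",np.round(atd(i,u,v,d[int(round(v)),int(round(u))]),4))
pt("centre",360,217,.032)
pt("left",236,217,.032);pt("right",480,217,.032);pt("topd",360,95,.032);pt("bot",360,339,.032)
pt("arrowend",372,102,.032); pt("post",350,301,.087)
pt("index",219,185,.057); pt("knob",153,162,.096)
for n,c in zip("abcd",[(640,190),(690,182),(720,398),(668,405)]): pt("blk"+n,*c,.066)
for n,z in (("topd",0),("arrowend",0),("index",0),("knob",0),("post",0)):
    v=P[n]-P["centre"]; print(n,np.hypot(*v[:2]),np.degrees(np.arctan2(v[1],v[0])))
E
```

```text
centre [356.6 228. ] [ 0.5053 -0.0929  0.032 ] depthpt [ 0.505  -0.0928  0.0338]
left [331.8 228. ] [ 0.5067 -0.0006  0.032 ] depthpt [ 0.5087 -0.0008  0.0197]
right [380.6 228. ] [ 0.5039 -0.1821  0.032 ] depthpt [ 0.5071 -0.1844  0.0126]
topd [356.6 203.6] [ 0.5981 -0.0956  0.032 ] depthpt [ 0.6058 -0.0981 -0.0038]
bot [356.6 252.4] [ 0.4145 -0.0902  0.032 ] depthpt [ 0.4162 -0.0911  0.0173]
arrowend [359. 205.] [ 0.5926 -0.1045  0.032 ] depthpt [ 0.5919 -0.1043  0.0353]
post [354.6 244.8] [ 0.4356 -0.0802  0.087 ] depthpt [ 0.4362 -0.0805  0.0829]
index [328.4 221.6] [0.5266 0.0119 0.057 ] depthpt [0.5259 0.0119 0.0609]
knob [315.2 217. ] [0.5372 0.0595 0.096 ] depthpt [0.5368 0.0595 0.0983]
blka [412.6 222.6] [ 0.5166 -0.2959  0.066 ] depthpt [ 0.5279 -0.3079  0.0011]
blkb [422.6 221. ] [ 0.522  -0.3328  0.066 ] depthpt [ 0.5341 -0.3469 -0.0024]
blkc [428.6 264.2] [ 0.3646 -0.3448  0.066 ] depthpt [ 0.3643 -0.344   0.0698]
blkd [418.2 265.6] [ 0.3602 -0.3072  0.066 ] depthpt [ 0.3643 -0.3168  0.0163]
topd 0.09290120743406556 -1.7038702736433748
arrowend 0.0881068880043403 -7.582632510146132
index 0.10688127407143493 78.50803497175585
knob 0.15571683392904473 78.17377286869524
post 0.07078548806676307 169.687017725111
```

```bash
cat >> h.py <<'E'
from scipy.spatial.transform import Rotation as R
def tool(s=None):
    s=s or bot.sense(); w,x,y,z=s['tcp_rot']; return s['tcp_pos'],R.from_quat([x,y,z,w])
def down(yaw):  # tool x down, tool y (jaw dir) at yaw (rad) in world
    y=np.array([np.cos(yaw),np.sin(yaw),0]); x=np.array([0,0,-1.]); return R.from_matrix(np.c_[x,y,np.cross(x,y)])
def rows(poses,start=None):
    """poses list of (xyz, yawdeg); start (pos,R)"""
    p0,r0=start or tool()
    for p,yw in poses:
        d=r0.inv().apply(np.asarray(p)-p0)*1000; w=np.degrees((r0.inv()*down(np.radians(yw))).as_rotvec())
        print(dict(zip(("dx","dy","dz","wx","wy","wz"),[float(v) for v in np.round(np.r_[d,w],1)])))
E
python3 - <<'E'
from h import *
p,r=tool(); print(r.as_matrix().round(3))
i=bot.camera_info("wrist"); T=np.array(i['T']); print({k:v for k,v in i.items() if k!='T'}); 
print("cam in tool pos",r.inv().apply(T[:3,3]-p).round(4)); print((r.inv().as_matrix()@T[:3,:3]).round(3))
E
```

```text
[[-0.     0.274 -0.962]
 [ 0.001 -0.962 -0.274]
 [-1.    -0.001 -0.   ]]
{'fx': 309.70691628693146, 'fy': 309.70691628693146, 'cx': 319.39212717285744, 'cy': 198.0710969123075}
cam in tool pos [-0.1739  0.0003 -0.0747]
[[-0.001  0.294 -0.956]
 [ 1.    -0.    -0.001]
 [-0.    -0.956 -0.294]]
```

```bash
python3 - <<'E'
from h import *
rows([((0.295,-0.288,0.22),-41),((0.44,-0.046,0.24),-9)])
E
```

```text
{'dx': -20.0, 'dy': -191.9, 'dz': -204.7, 'wx': -33.1, 'wy': -0.0, 'wz': 0.1}
{'dx': -39.7, 'dy': -384.9, 'dz': -410.5, 'wx': -65.1, 'wy': -0.0, 'wz': 0.1}
```

```bash
python3 -m jog '[{"dx":-5,"dy":-38,"dz":-41,"wx":-7},{"dx":-10,"dy":-76,"dz":-82,"wx":-14},{"dx":-15,"dy":-114,"dz":-123,"wx":-21},{"dx":-20,"dy":-152,"dz":-164,"wx":-28},{"dx":-24,"dy":-192,"dz":-205,"wx":-35}]' 0 40
python3 - <<'E'
from h import *
rows([((0.44,-0.046,0.24),-9)])
E
```

```text
{'dx': -39.7, 'dy': -384.9, 'dz': -410.5, 'wx': -65.1, 'wy': -0.0, 'wz': 0.1}invalid input at $[0]: expected keys dx, dy, dz, wx, wy, wz
```

```bash
python3 -m jog '[{"dx":-5,"dy":-38,"dz":-41,"wx":-7,"wy":0,"wz":0},{"dx":-10,"dy":-76,"dz":-82,"wx":-14,"wy":0,"wz":0},{"dx":-15,"dy":-114,"dz":-123,"wx":-21,"wy":0,"wz":0},{"dx":-20,"dy":-152,"dz":-164,"wx":-28,"wy":0,"wz":0},{"dx":-24,"dy":-192,"dz":-205,"wx":-35,"wy":0,"wz":0}]' 0 40
python3 - <<'E'
from h import *
rows([((0.44,-0.046,0.24),-9)])
E
```

```text
t: 0.72
tcp_pos: [0.2959, -0.2864, 0.2243]
tcp_rot: [0.305, 0.638, 0.305, -0.638]
contact_force: [1.3, 0.5, -0.4]
opening: -0.004
{'dx': -15.7, 'dy': -38.7, 'dz': -277.6, 'wx': -29.9, 'wy': -0.0, 'wz': 0.0}
```

```bash
python3 -m jog '[{"dx":-3,"dy":-8,"dz":-56,"wx":-6,"wy":0,"wz":0},{"dx":-6,"dy":-16,"dz":-111,"wx":-12,"wy":0,"wz":0},{"dx":-9,"dy":-24,"dz":-167,"wx":-18,"wy":0,"wz":0},{"dx":-12,"dy":-31,"dz":-222,"wx":-24,"wy":0,"wz":0},{"dx":-16,"dy":-39,"dz":-278,"wx":-30,"wy":0,"wz":0}]'
python3 - <<'E'
from h import *
i=bot.camera_info("wrist");s=bot.sense()
p,d=bot.read_camera("wrist"); cv2.imwrite("pics/w1.png",cv2.cvtColor(p,cv2.COLOR_RGB2BGR)); np.save("pics/w1.npy",d); np.save("pics/w1T.npy",i['T']); print(s['dq'].round(3),s['tcp_pos'])
E
```

```text
t: 1.35
tcp_pos: [0.4409, -0.0459, 0.2403]
tcp_rot: [-0.46, -0.537, -0.46, 0.537]
contact_force: [1.0, -1.4, -0.6]
opening: 0.002
[ 1.045e+00  2.900e-01  3.910e-01  9.900e-02 -1.000e-03  2.090e-01] [ 0.44086939 -0.04586352  0.24028225]
```

View pics/w1.png

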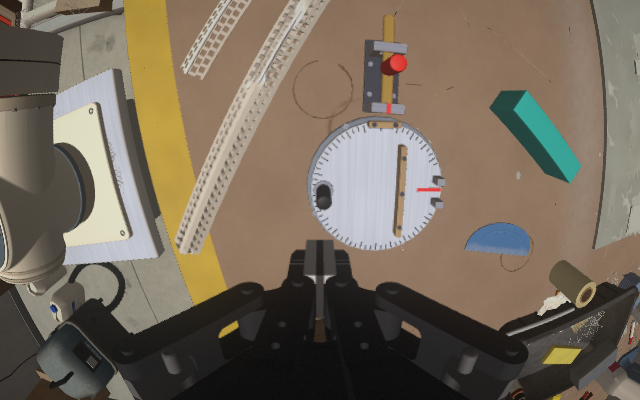

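```bash
python3 - <<'E'
from h import *
i=bot.camera_info("wrist");s=bot.sense()
p,d=bot.read_camera("wrist"); cv2.imwrite("pics/w2.png",cv2.cvtColor(p,cv2.COLOR_RGB2BGR)); np.save("pics/w2.npy",d); np.save("pics/w2T.npy",i['T']); print(s['dq'].round(3),s['tcp_pos'],bot.sense()['t'])
crop(0,"pics/w2.png",290,30,460,260,3,"pics/w2c.png")
E
```

```text
[-0.107 -0.024 -0.047 -0.003 -0.016 -0.038] [ 0.44318945 -0.0411178   0.24050973] 1.45
```

View pics/w2c.png

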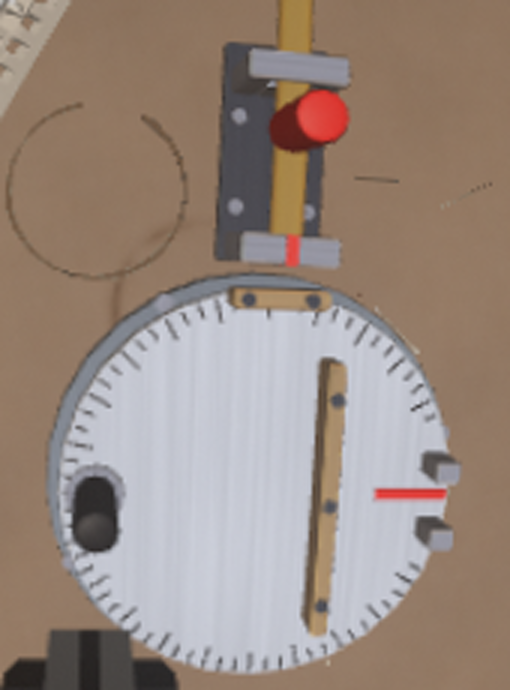

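```bash
python3 - <<'E'
from h import *
i=bot.camera_info("wrist"); i['T']=np.load("pics/w2T.npy"); d=np.load("pics/w2.npy")
P={}
def pt(name,cu,cv,z):
    u,v=290+cu/3-.33,30+cv/3-.33
    P[name]=atz(i,u,v,z,True); print(name,np.round(P[name],4))
pt("arrow",446,494,.032);pt("arrowin",376,494,.032);pt("post",97,531,.087);pt("index",293,250,.057);pt("knob",323,117,.096)
pt("lug1",446,469,.054);pt("lug2",439,538,.054);pt("guideO",299,68,.057);pt("fenceT",334,366,.052);pt("fenceB",316,628,.052);pt("stopL",240,297,.052);pt("stopR",330,299,.052)
for k,c in enumerate([(250,287),(245,672),(63,500),(447,440),(400,328),(120,620),(110,355)]): pt("rim%d"%k,*c,.032)
from scipy.optimize import least_squares
rim=np.array([P["rim%d"%k][:2] for k in range(7)])
f=least_squares(lambda q:np.hypot(*(rim-q[:2]).T)-q[2],[.505,-.092,.088]); print("circle",f.x.round(4),f.fun.round(4))
c=f.x[:2]
for n in ("arrow","arrowin","post","index","knob","guideO","lug1","lug2"):
    v=P[n][:2]-c; print(n,np.hypot(*v).round(4),np.degrees(np.arctan2(v[1],v[0])).round(2))
for a,b in (("fenceB","fenceT"),("stopL","stopR"),("arrowin","arrow"),("index","guideO")):
    v=P[b]-P[a]; print(a,b,np.degrees(np.arctan2(v[1],v[0])).round(2))
E
```

```text
arrow [ 0.5974 -0.1018  0.032 ]
arrowin [ 0.5638 -0.0969  0.032 ]
post [ 0.441  -0.0772  0.087 ]
index [0.5312 0.0145 0.057 ]
knob [0.5395 0.0617 0.096 ]
lug1 [ 0.5895 -0.083   0.054 ]
lug2 [ 0.5853 -0.1135  0.054 ]
guideO [0.5433 0.0855 0.057 ]
fenceT [ 0.544  -0.0339  0.052 ]
fenceB [ 0.528  -0.1475  0.052 ]
stopL [ 0.5089 -0.0018  0.052 ]
stopR [ 0.5451 -0.0068  0.052 ]
rim0 [ 0.5166 -0.      0.032 ]
rim1 [ 0.4971 -0.1745  0.032 ]
rim2 [ 0.4264 -0.0796  0.032 ]
rim3 [ 0.5989 -0.0768  0.032 ]
rim4 [ 0.5801 -0.0246  0.032 ]
rim5 [ 0.443 -0.139  0.032]
rim6 [ 0.4552 -0.0205  0.032 ]
circle [ 0.5137 -0.0869  0.0881] [-0.0012  0.001  -0.0005 -0.0024  0.0029 -0.0003  0.0004]
arrow 0.085 -10.11
arrowin 0.051 -11.36
post 0.0734 172.43
index 0.1029 80.24
knob 0.1508 80.18
guideO 0.1749 80.28
lug1 0.0759 2.9
lug2 0.0764 -20.42
fenceB fenceT 81.97
stopL stopR -7.85
arrowin arrow -8.24
index guideO 80.33
```

```bash
python3 - <<'E'
from h import *
i=bot.camera_info("wrist");s=bot.sense()
p,d=bot.read_camera("wrist"); cv2.imwrite("pics/w3.png",cv2.cvtColor(p,cv2.COLOR_RGB2BGR)); np.save("pics/w3.npy",d); np.save("pics/w3T.npy",i['T']); print(s['dq'].round(3),s['tcp_pos'],bot.sense()['t'])
crop(0,"pics/w3.png",290,30,460,260,3,"pics/w3c.png")
a=cv2.imread("pics/w2.png",0).astype(np.float32)[30:230,290:460];b=cv2.imread("pics/w3.png",0).astype(np.float32)[30:230,290:460]
print(cv2.phaseCorrelate(a,b))
T=np.load("pics/w2T.npy"); print(((i['T']-T)*1000).round(2))
# project top-cam points into wrist
for q in [(.5053,-.0919,.032),(.5137,-.0869,.032),(.5266,.0119,.057),(.4356,-.0802,.087)]: print(q,np.round((np.array(proj(i,q,True))-[290,30])*3,1))
def dp(u,v):
    o,r=ray(i,u,v,True); T=np.array(i['T']); f=-T[:3,2]; return o+r*d[v,u]/(r@f)
print(dp(370,160),dp(322,207),dp(350,240))
E
```

```text
[-0.088 -0.018 -0.038  0.003 -0.033 -0.021] [ 0.44192394 -0.04354383  0.2401572 ] 1.5
((0.918839698833466, -2.1344565760274037), 0.9895447873009576)
[[-0.51  2.95  2.16 -0.81]
 [-3.45 -0.87  1.07 -2.25]
 [-1.   -1.38 -0.42 -0.44]
 [ 0.    0.    0.    0.  ]]
(0.5053, -0.0919, 0.032) [249.4 493.9]
(0.5137, -0.0869, 0.032) [267.3 480.2]
(0.5266, 0.0119, 0.057) [284.1 249.1]
(0.4356, -0.0802, 0.087) [ 86.1 532.6]
[ 0.50596083 -0.0457507   0.03305997] [ 0.43931881 -0.08028548  0.08653267] [ 0.46779913 -0.15144169  0.03174218]
```

View pics/w3c.png

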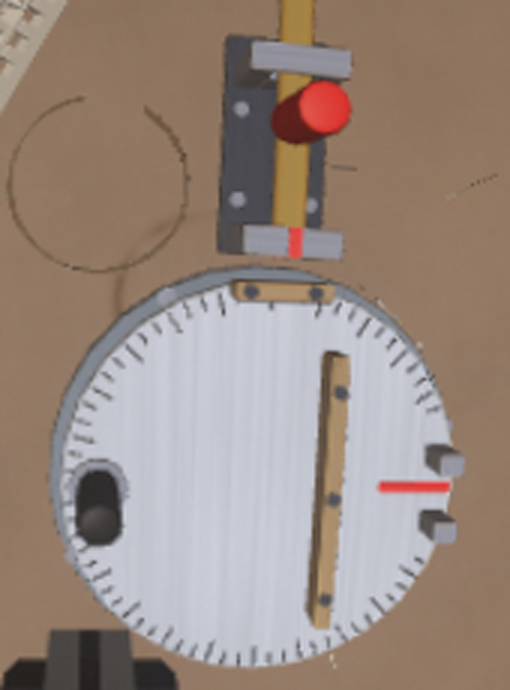

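```bash
python3 - <<'E'
from h import *
i=bot.camera_info("wrist"); i['T']=np.load("pics/w3T.npy")
obs={"arrow":(449,487),"post":(100,525),"index":(296,243),"guideO":(301,61),"lug1":(452,463),"lug2":(442,528),"fT":(337,355),"fB":(319,624),"sL":(240,290),"sR":(329,292),"rT":(250,280),"rB":(248,665),"rL":(66,490),"rR":(452,440)}
def mod(q):
    cx,cy,th,ph=q; out={}
    D=lambda x,y,z:(cx+np.cos(th)*x-np.sin(th)*y,cy+np.sin(th)*x+np.cos(th)*y,z)
    C=lambda r:(cx+np.cos(ph)*r,cy+np.sin(ph)*r,.057)
    m={"arrow":D(.085,0,.032),"post":D(-.072,0,.087),"index":C(.105),"guideO":C(.178),"lug1":D(.078,.013,.054),"lug2":D(.078,-.013,.054),"fT":D(.026,.061,.052),"fB":D(.026,-.059,.052),"sL":D(-.016,.085,.052),"sR":D(.024,.085,.052)}
    return {k:(np.array(proj(i,v,True))-[290,30])*3+1 for k,v in m.items()}
from scipy.optimize import least_squares
K=["arrow","post","index","guideO","lug1","lug2","sL","sR"]
def res(q):
    m=mod(q); return np.concatenate([m[k]-obs[k] for k in K])
f=least_squares(res,[.509,-.09,-.15,1.38],loss='soft_l1',f_scale=4); print(f.x[:2].round(4),np.degrees(f.x[2:]).round(2))
for k in mod(f.x): print(k,(mod(f.x)[k]-obs[k]).round(1))
E
```

```text
[ 0.5113 -0.0885] [-7.93 79.41]
arrow [-3.3 -2.9]
post [-1.8  2.7]
index [-1.8 -1.3]
guideO [ 1.4 -3.5]
lug1 [-0.2  5.8]
lug2 [ 3.9 -0.8]
fT [ 3.1 -2.6]
fB [3.4 3.3]
sL [-1.4  0.6]
sR [8.3 0.8]
```

```bash
cat >> h.py <<'E'
C=np.array([.509,-.0895])
def fing(a,off,z):
    a=np.radians(a); p=C+.072*np.array([np.cos(a),np.sin(a)])-off*np.array([-np.sin(a),np.cos(a)]); return (p[0],p[1],z)
E
python3 - <<'E'
from h import *
rows([(fing(172,.037,.1),-8),(fing(172,.037,.054),-8)])
print(bot.sense()['tcp_pos'],bot.sense()['dq'].round(3))
E
```

```text
{'dx': 140.0, 'dy': 1.6, 'dz': -2.8, 'wx': -0.8, 'wy': -0.0, 'wz': 0.0}
{'dx': 186.0, 'dy': 1.6, 'dz': -2.8, 'wx': -0.8, 'wy': -0.0, 'wz': 0.0}
[ 0.44094787 -0.04537794  0.23995965] [-0.067 -0.013 -0.021  0.002 -0.012 -0.007]
```

```bash
python3 -m jog '[{"dx":50,"dy":1,"dz":-2,"wx":-1,"wy":0,"wz":0},{"dx":100,"dy":1,"dz":-3,"wx":-1,"wy":0,"wz":0},{"dx":150,"dy":2,"dz":-3,"wx":-1,"wy":0,"wz":0},{"dx":175,"dy":2,"dz":-3,"wx":-1,"wy":0,"wz":0},{"dx":186,"dy":2,"dz":-3,"wx":-1,"wy":0,"wz":0}]'
python3 - <<'E'
from h import *
rows([(fing(172,.022,.054),-8)]+[(fing(a,.020,.054),a-180) for a in (177,183,189,195,201)])
print(bot.sense()['tcp_pos'],bot.sense()['dq'].round(3))
E
```

```text
t: 2.12
tcp_pos: [0.4415, -0.0458, 0.053]
tcp_rot: [-0.462, -0.534, -0.464, 0.535]
contact_force: [-0.5, 0.2, 0.7]
opening: -0.0
{'dx': -1.0, 'dy': 1.0, 'dz': 11.9, 'wx': -0.2, 'wy': -0.0, 'wz': 0.1}
{'dx': -1.0, 'dy': -0.5, 'dz': 20.3, 'wx': -5.2, 'wy': -0.0, 'wz': 0.1}
{'dx': -1.0, 'dy': -1.5, 'dz': 28.0, 'wx': -11.2, 'wy': -0.0, 'wz': 0.1}
{'dx': -1.0, 'dy': -1.6, 'dz': 35.8, 'wx': -17.2, 'wy': -0.0, 'wz': 0.1}
{'dx': -1.0, 'dy': -1.0, 'dz': 43.6, 'wx': -23.2, 'wy': -0.0, 'wz': 0.1}
{'dx': -1.0, 'dy': 0.4, 'dz': 51.3, 'wx': -29.2, 'wy': -0.0, 'wz': 0.1}
[ 0.44149905 -0.04577213  0.05298274] [ 0.006  0.07  -0.109 -0.216  0.001  0.002]
```

```bash
python3 -m jog '[{"dx":0,"dy":1,"dz":12,"wx":0,"wy":0,"wz":0},{"dx":0,"dy":0,"dz":20,"wx":-5,"wy":0,"wz":0},{"dx":0,"dy":-1,"dz":28,"wx":-11,"wy":0,"wz":0},{"dx":0,"dy":-2,"dz":36,"wx":-17,"wy":0,"wz":0},{"dx":0,"dy":-1,"dz":44,"wx":-23,"wy":0,"wz":0}]'
python3 - <<'E'
from h import *
rows([(fing(a,.020,.054),a-180) for a in (201,207,213,219,225)])
print(bot.sense()['tcp_pos'],bot.sense()['dq'].round(3))
i=bot.camera_info("wrist")
p,d=bot.read_camera("wrist"); cv2.imwrite("pics/w4.png",cv2.cvtColor(p,cv2.COLOR_RGB2BGR))
E
```

```text
t: 2.75
tcp_pos: [0.4364, -0.0896, 0.056]
tcp_rot: [0.562, 0.431, 0.56, -0.43]
contact_force: [0.5, 2.4, 4.2]
opening: -0.001
{'dx': 2.0, 'dy': -3.6, 'dz': 6.3, 'wx': -5.9, 'wy': 0.1, 'wz': -0.2}
{'dx': 2.0, 'dy': -4.5, 'dz': 14.1, 'wx': -11.9, 'wy': 0.1, 'wz': -0.1}
{'dx': 2.0, 'dy': -4.5, 'dz': 21.9, 'wx': -17.9, 'wy': 0.1, 'wz': -0.1}
{'dx': 2.0, 'dy': -3.8, 'dz': 29.7, 'wx': -23.9, 'wy': 0.1, 'wz': -0.1}
{'dx': 2.1, 'dy': -2.3, 'dz': 37.4, 'wx': -29.9, 'wy': 0.1, 'wz': -0.1}
[ 0.43639895 -0.08960021  0.05601775] [-0.138  0.019  0.027  0.005 -0.003 -0.97 ]
```

View pics/w4.png

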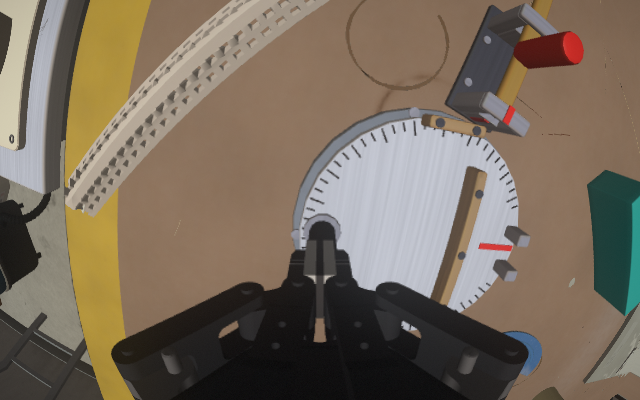

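```bash
python3 - <<'E'
from h import *
i=bot.camera_info("wrist"); p=atz(i,322,226,.032,True); print("ring",p, np.degrees(np.arctan2(*(p[:2]-C)[::-1])),np.hypot(*(p[:2]-C)))
a=atz(i,512,248,.032,True); b=atz(i,480,245,.032,True); print(a,b,np.degrees(np.arctan2(*(a-b)[1::-1])),np.degrees(np.arctan2(*(a[:2]-C)[::-1])))
print(proj(i,bot.sense()['tcp_pos'],True),bot.sense()['tcp_pos'],bot.sense()['contact_force'])
crop(0,"pics/w4.png",280,180,380,290,6,"pics/w4c.png")
E
```

```text
ring [ 0.43975212 -0.09648064  0.032     ] -174.24365302420216 0.0695988364602868
[ 0.59806886 -0.07711372  0.032     ] [ 0.56437734 -0.08138884  0.032     ] 7.23162089492359 7.917010381367358
(np.float64(319.86182356893863), np.float64(230.99742630295995)) [ 0.43649721 -0.09053218  0.05598525] [-0.93278593 -0.43327321  5.66604134]
```

View pics/w4c.png

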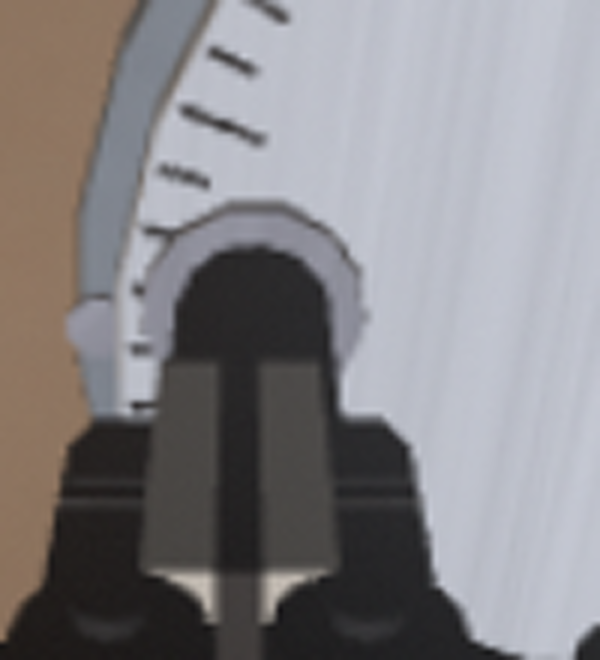

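```bash
python3 - <<'E'
from h import *
p,d=bot.read_camera("side"); cv2.imwrite("pics/s1.png",cv2.cvtColor(p,cv2.COLOR_RGB2BGR)); print(bot.sense()['tcp_pos'],bot.sense()['contact_force'],bot.sense()['t'])
crop(0,"pics/s1.png",300,100,440,240,5,"pics/s1c.png")
E
```

```text
[ 0.43650408 -0.09041437  0.05596586] [-0.73480699 -1.74737757  7.81725658] 2.85
```

View pics/s1c.png

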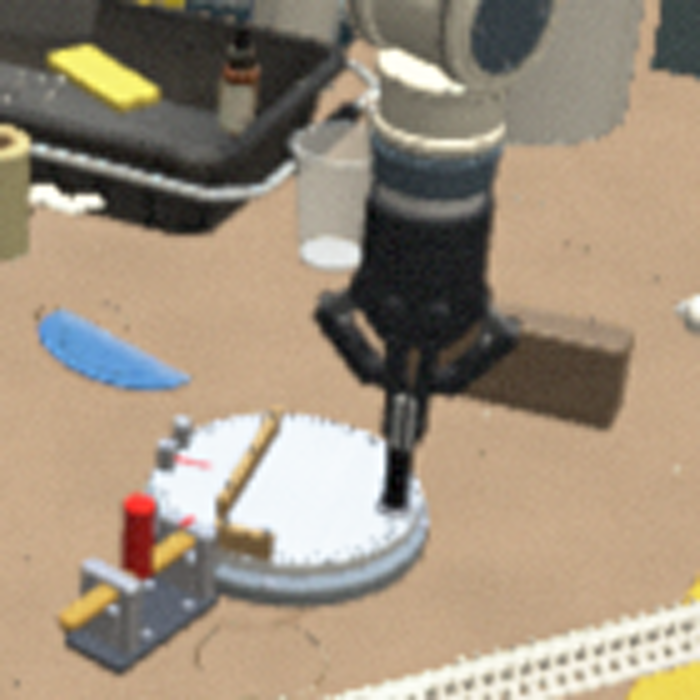

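```bash
python3 - <<'E'
from h import *
i=bot.camera_info("wrist"); p,r=tool()
for x in (0,-.01,-.02,-.03):
  for z in (-.011,0,.011): print(x,z,np.round(proj(i,p+r.apply([x,0,z]),True),1))
d=np.load("pics/w3.npy"); im=cv2.imread("pics/w3.png")
i3=bot.camera_info("wrist"); 
print(d[225:275:3,320].round(3)); print(d[225:275:3,309].round(3))
p4,d4=bot.read_camera("wrist"); np.save("pics/w5.npy",d4); cv2.imwrite("pics/w5.png",cv2.cvtColor(p4,cv2.COLOR_RGB2BGR))
Tc=np.array(i['T']); 
for (u,v) in [(320,222),(320,228),(320,234),(312,245),(312,260),(312,275),(320,250)]:
    o,q=ray(i,u,v,True); f=-Tc[:3,2]; w=o+q*d4[v,u]/(q@f); print(u,v,d4[v,u].round(3),w.round(4),"tool",(r.inv().apply(w-p)*1000).round(1))
print(bot.sense()['contact_force'],p)
E
```

```text
0 -0.011 [319.8 214.1]
0 0 [319.8 231. ]
0 0.011 [319.8 247.2]
-0.01 -0.011 [319.9 220.2]
-0.01 0 [319.8 237.8]
-0.01 0.011 [319.8 254.6]
-0.02 -0.011 [319.9 226.9]
-0.02 0 [319.9 245.3]
-0.02 0.011 [319.8 262.7]
-0.03 -0.011 [319.9 234.4]
-0.03 0 [319.9 253.6]
-0.03 0.011 [319.9 271.7]
[0.428 0.447 0.448 0.448 0.452 0.152 0.147 0.144 0.141 0.137 0.136 0.134
 0.13  0.127 0.125 0.123 0.121]
[0.446 0.446 0.448 0.449 0.449 0.152 0.147 0.146 0.141 0.139 0.136 0.133
 0.13  0.127 0.126 0.122 0.122]
320 222 0.203 [ 0.4368 -0.0907  0.0402] tool [15.8  0.1  0.3]
320 228 0.194 [ 0.4368 -0.0909  0.0501] tool [5.9 0.1 0.5]
320 234 0.186 [ 0.4369 -0.0914  0.0581] tool [-2.2  0.1  1. ]
312 245 0.145 [ 0.43   -0.081   0.0976] tool [-41.7  -3.8 -10.7]
312 260 0.131 [ 0.4303 -0.0811  0.1121] tool [-56.2  -3.4 -10.5]
312 275 0.119 [ 0.4305 -0.0806  0.1253] tool [-69.3  -3.2 -10.9]
320 250 0.14 [ 0.4336 -0.0799  0.1031] tool [-47.1   0.  -10.8]
[-1.27091969 -2.53642508  7.50341547] [ 0.43650408 -0.09041437  0.05596586]
```

```bash
python3 - <<'E'
from h import *
i=bot.camera_info("wrist"); p,r=tool(); d4=np.load("pics/w3.npy"); i3=dict(i)
Tc=np.load("pics/w3T.npy"); i3['T']=Tc
# tool pose at w3 from camera-tool fixed transform
Tt=np.eye(4);Tt[:3,:3]=r.as_matrix();Tt[:3,3]=p; X=np.linalg.inv(Tt)@np.array(i['T'])
for u in (250,270,300,312,320):
  for v in (236,240,242,246,255,270,290,310,340):
    x,y,z=(np.array([ (u-i['cx'])/i['fx'],(v-i['cy'])/i['fy'],0]));
    rr=np.hypot(x,y);k=np.sin(rr)/rr; dd=np.array([x*k,-y*k,-np.cos(rr)]); c=dd*d4[v,u]/np.cos(rr); t=X[:3,:3]@c+X[:3,3]
    if t[0]<.05: print(u,v,(t*1000).round(0))
E
```

```text
250 290 [-84. -25. -13.]
250 310 [-90. -24.  -9.]
250 340 [-89. -26.   7.]
270 290 [-74. -19.  -6.]
270 310 [-99. -15. -16.]
270 340 [-112.  -13.  -16.]
300 255 [-44.  -9.  -6.]
300 270 [-59.  -9.  -7.]
300 290 [-80.  -7. -11.]
300 310 [-100.   -6.  -17.]
300 340 [-112.   -5.  -16.]
312 240 [-35.  -4. -10.]
312 242 [-38.  -4. -11.]
312 246 [-42.  -4. -10.]
312 255 [-51.  -4. -10.]
312 270 [-63.  -3. -10.]
312 290 [-80.  -3. -11.]
312 310 [-80.  -3.  -2.]
312 340 [-85.  -3.  10.]
320 240 [-35.   0. -10.]
320 242 [-39.   0. -11.]
320 246 [-43.   0. -11.]
320 255 [-51.  -0. -10.]
320 270 [-65.  -0. -11.]
320 290 [-69.  -0.  -3.]
320 310 [-70.  -0.   6.]
```

View pics/w5.png

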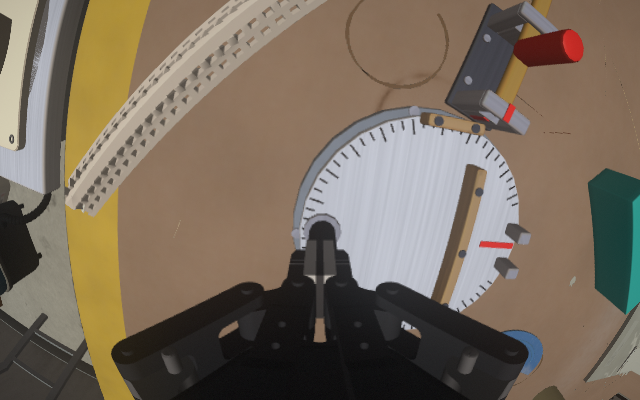

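```bash
python3 - <<'E'
from h import *
i=bot.camera_info("side"); p,r=tool()
for x in (0,-.02,-.035): print(x,(np.array(proj(i,p+r.apply([x,0,-.011])))-[300,100])*5)
E
python3 - <<'E'
import cv2
p=cv2.imread("pics/s1.png")[170:215,360:400]; cv2.imwrite("pics/s1d.png",cv2.resize(p,None,fx=14,fy=13,interpolation=cv2.INTER_CUBIC))
E
```

```text
0 [393.85882457 488.78068432]
-0.02 [396.84296441 462.23705774]
-0.035 [399.11294131 442.04583926]
```

View pics/s1d.png

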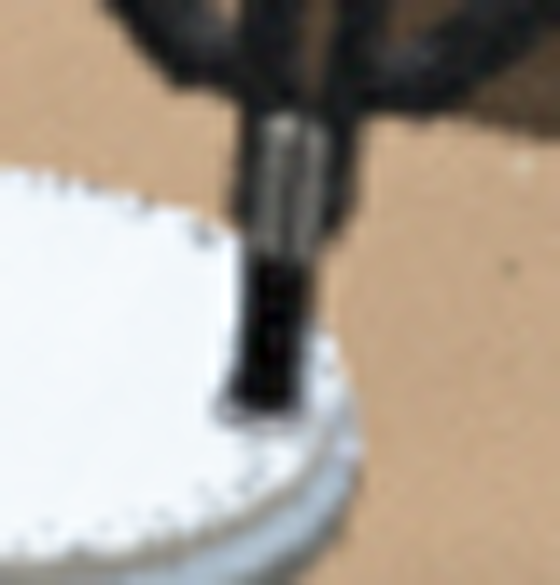

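```bash
sed -i 's/^C=.*/C=np.array([.511,-.088])/' h.py; python3 - <<'E'
from h import *
print(bot.sense()['tcp_pos'],bot.sense()['t'])
rows([(fing(187.5,.038,.105),7.5),(fing(187.5,.038,.017),7.5)])
E
```

```text
[ 0.43652911 -0.09027574  0.05595527] 2.9
{'dx': -49.1, 'dy': 6.1, 'dz': -29.9, 'wx': 7.2, 'wy': 0.2, 'wz': -0.1}
{'dx': 38.9, 'dy': 5.9, 'dz': -30.1, 'wx': 7.2, 'wy': 0.2, 'wz': -0.1}
```

```bash
python3 -m jog '[{"dx":-40,"dy":0,"dz":0,"wx":0,"wy":0,"wz":0},{"dx":-44,"dy":4,"dz":-20,"wx":4,"wy":0,"wz":0},{"dx":-40,"dy":6,"dz":-30,"wx":7,"wy":0,"wz":0},{"dx":0,"dy":6,"dz":-30,"wx":7,"wy":0,"wz":0},{"dx":36,"dy":6,"dz":-30,"wx":7,"wy":0,"wz":0}]'
python3 - <<'E'
from h import *
p,d=bot.read_camera("wrist"); cv2.imwrite("pics/w6.png",cv2.cvtColor(p,cv2.COLOR_RGB2BGR))
print(bot.sense()['tcp_pos'],bot.sense()['contact_force'])
rows([(fing(187.5,.022,.017),7.5)]+[(fing(a,.020,.017),a-180) for a in (192,197,203,209,215)])
E
```

```text
t: 3.52
tcp_pos: [0.4345, -0.0585, 0.0185]
tcp_rot: [0.534, 0.465, 0.532, -0.465]
contact_force: [-0.1, -0.2, -0.2]
opening: -0.002
[ 0.43195943 -0.05781369  0.0146208 ] [-2.15519887  0.42004611 -4.61365862]
{'dx': -2.4, 'dy': 2.3, 'dz': 18.3, 'wx': 0.3, 'wy': -0.1, 'wz': 0.2}
{'dx': -2.4, 'dy': 1.0, 'dz': 26.0, 'wx': -4.2, 'wy': -0.1, 'wz': 0.2}
{'dx': -2.4, 'dy': -0.0, 'dz': 32.4, 'wx': -9.2, 'wy': -0.1, 'wz': 0.2}
{'dx': -2.4, 'dy': -0.5, 'dz': 40.2, 'wx': -15.2, 'wy': -0.1, 'wz': 0.2}
{'dx': -2.4, 'dy': -0.1, 'dz': 48.0, 'wx': -21.2, 'wy': -0.1, 'wz': 0.2}
{'dx': -2.4, 'dy': 1.1, 'dz': 55.8, 'wx': -27.2, 'wy': -0.1, 'wz': 0.2}
```

View pics/w6.png

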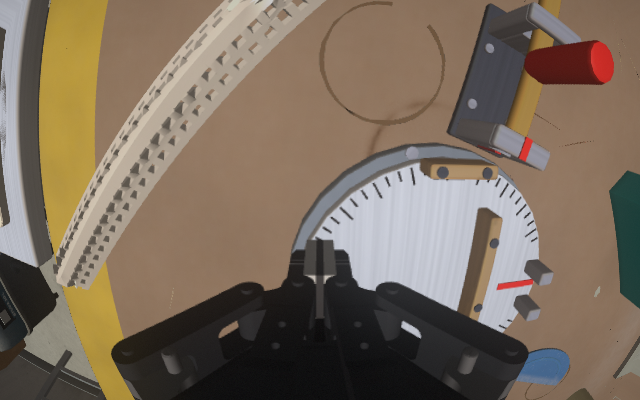

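```bash
python3 -m jog '[{"dx":-1,"dy":2,"dz":18,"wx":0,"wy":0,"wz":0},{"dx":-1,"dy":1,"dz":26,"wx":-4,"wy":0,"wz":0},{"dx":-1,"dy":0,"dz":32,"wx":-9,"wy":0,"wz":0},{"dx":-1,"dy":0,"dz":40,"wx":-15,"wy":0,"wz":0},{"dx":-1,"dy":0,"dz":48,"wx":-21,"wy":0,"wz":0}]'
python3 - <<'E'
from h import *
print(bot.sense()['tcp_pos'],bot.sense()['contact_force'])
rows([(fing(a,.020,.017),a-180) for a in (209,215,221,227,233,239)])
p,d=bot.read_camera("wrist"); cv2.imwrite("pics/w7.png",cv2.cvtColor(p,cv2.COLOR_RGB2BGR))
i=bot.camera_info("wrist"); np.save("pics/w7T.npy",i['T'])
E
```

```text
t: 4.2
tcp_pos: [0.4414, -0.1068, 0.0211]
tcp_rot: [0.61, 0.359, 0.609, -0.358]
contact_force: [-0.2, 3.3, -0.6]
opening: 0.001
[ 0.44137612 -0.10675713  0.02113269] [-0.16893668  3.27238282 -0.59431482]
{'dx': 4.1, 'dy': -2.0, 'dz': -2.7, 'wx': 0.0, 'wy': 0.1, 'wz': -0.1}
{'dx': 4.1, 'dy': -3.7, 'dz': 5.0, 'wx': -6.0, 'wy': 0.1, 'wz': -0.1}
{'dx': 4.1, 'dy': -4.6, 'dz': 12.7, 'wx': -12.0, 'wy': 0.1, 'wz': -0.1}
{'dx': 4.1, 'dy': -4.7, 'dz': 20.6, 'wx': -18.0, 'wy': 0.1, 'wz': -0.1}
{'dx': 4.2, 'dy': -3.9, 'dz': 28.4, 'wx': -24.0, 'wy': 0.1, 'wz': -0.1}
{'dx': 4.2, 'dy': -2.4, 'dz': 36.0, 'wx': -30.0, 'wy': 0.1, 'wz': -0.1}
```

View pics/w7.png

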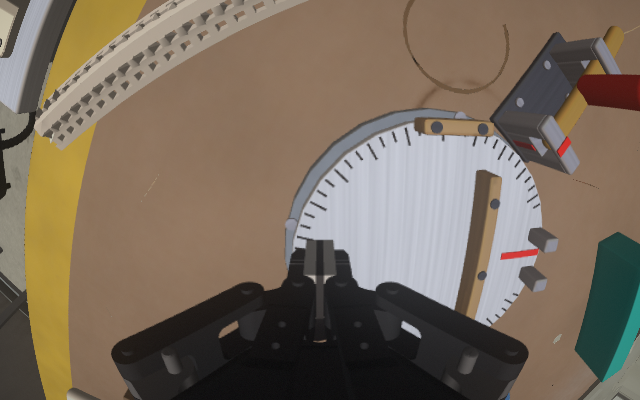

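```bash
python3 -m jog '[{"dx":2,"dy":-3,"dz":5,"wx":-6,"wy":0,"wz":0},{"dx":2,"dy":-4,"dz":13,"wx":-12,"wy":0,"wz":0},{"dx":2,"dy":-4,"dz":21,"wx":-18,"wy":0,"wz":0},{"dx":2,"dy":-4,"dz":28,"wx":-24,"wy":0,"wz":0},{"dx":2,"dy":-2,"dz":36,"wx":-30,"wy":0,"wz":0}]'
python3 - <<'E'
from h import *
p,d=bot.read_camera("wrist"); cv2.imwrite("pics/w8.png",cv2.cvtColor(p,cv2.COLOR_RGB2BGR))
i=bot.camera_info("wrist"); np.save("pics/w8T.npy",i['T'])
print(bot.sense()['tcp_pos'],bot.sense()['contact_force'])
rows([(fing(a,.020,.017),a-180) for a in (239,243,247,251,255,259)])
E
```

```text
t: 4.88
tcp_pos: [0.4562, -0.1391, 0.0188]
tcp_rot: [0.682, 0.189, 0.681, -0.19]
contact_force: [-3.0, -0.6, 1.1]
opening: 0.0
[ 0.45734113 -0.1400373   0.01890929] [ 0.62103734 -1.24641724  0.54830789]
{'dx': 1.9, 'dy': 0.2, 'dz': -0.8, 'wx': 0.2, 'wy': 0.1, 'wz': 0.0}
{'dx': 1.9, 'dy': -1.0, 'dz': 4.3, 'wx': -3.8, 'wy': 0.1, 'wz': 0.0}
{'dx': 1.9, 'dy': -1.9, 'dz': 9.4, 'wx': -7.8, 'wy': 0.1, 'wz': 0.0}
{'dx': 1.9, 'dy': -2.4, 'dz': 14.6, 'wx': -11.8, 'wy': 0.1, 'wz': 0.0}
{'dx': 2.0, 'dy': -2.5, 'dz': 19.8, 'wx': -15.8, 'wy': 0.1, 'wz': 0.0}
{'dx': 2.0, 'dy': -2.3, 'dz': 25.0, 'wx': -19.8, 'wy': 0.1, 'wz': 0.0}
```

View pics/w8.png

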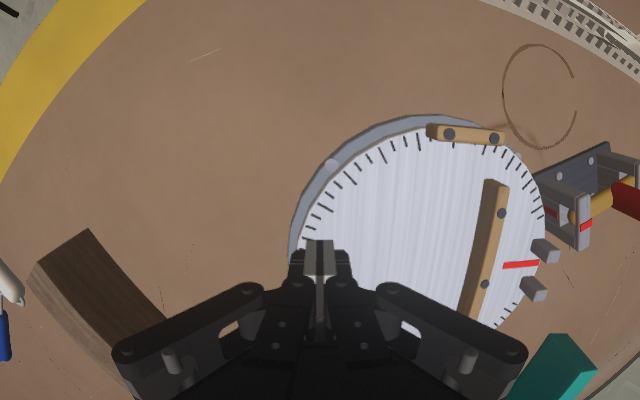

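```bash
cat >> h.py <<'E'
def meas(T,arrow,inn,index):
    i=bot.camera_info("wrist"); i['T']=T
    a=atz(i,*arrow,.032,True);b=atz(i,*inn,.032,True);k=atz(i,*index,.057,True)
    an=lambda v:round(float(np.degrees(np.arctan2(v[1],v[0]))),2)
    print("arrow",a.round(4),"in",b.round(4),"idx",k.round(4),"dir",an(a-b),"arrow@C",an(a[:2]-C),"idx@C",an(k[:2]-C), "C est",(a[:2]-(a-b)[:2]/np.linalg.norm((a-b)[:2])*.085).round(4))
E
python3 - <<'E'
from h import *
meas(np.load("pics/w8T.npy"),(540,262),(503,266),(586,225))
E
```

```text
arrow [ 0.5593 -0.0144  0.032 ] in [ 0.5411 -0.0446  0.032 ] idx [0.5322 0.015  0.057 ] dir 58.96 arrow@C 56.74 idx@C 78.38 C est [ 0.5154 -0.0872]
```

```bash
python3 -m jog '[{"dx":2,"dy":-1,"dz":4,"wx":-4,"wy":0,"wz":0},{"dx":2,"dy":-2,"dz":9,"wx":-8,"wy":0,"wz":0},{"dx":2,"dy":-2,"dz":13,"wx":-11,"wy":0,"wz":0},{"dx":2,"dy":-2,"dz":17,"wx":-14,"wy":0,"wz":0},{"dx":2,"dy":-2,"dz":17,"wx":-14,"wy":0,"wz":0}]'
python3 - <<'E'
from h import *
p,d=bot.read_camera("wrist"); cv2.imwrite("pics/w9.png",cv2.cvtColor(p,cv2.COLOR_RGB2BGR))
i=bot.camera_info("wrist"); np.save("pics/w9T.npy",i['T'])
print(bot.sense()['tcp_pos'],bot.sense()['contact_force'])
rows([(fing(a,.020,.017),a-180) for a in (253,255,257,259)])
crop(0,"pics/w9.png",440,100,640,320,3,"pics/w9c.png")
p,d=bot.read_camera("top"); cv2.imwrite("pics/top9.png",cv2.cvtColor(p,cv2.COLOR_RGB2BGR))
E
```

```text
t: 5.55
tcp_pos: [0.4702, -0.1495, 0.0164]
tcp_rot: [0.7, 0.106, 0.698, -0.107]
contact_force: [-0.4, -0.9, -0.4]
opening: 0.0
[ 0.47013739 -0.14920405  0.01627084] [ 0.32669788  0.82875523 -0.24065598]
{'dx': -0.7, 'dy': -1.5, 'dz': 1.2, 'wx': -0.3, 'wy': 0.1, 'wz': 0.0}
{'dx': -0.7, 'dy': -2.2, 'dz': 3.7, 'wx': -2.3, 'wy': 0.1, 'wz': 0.0}
{'dx': -0.7, 'dy': -2.7, 'dz': 6.3, 'wx': -4.3, 'wy': 0.1, 'wz': 0.0}
{'dx': -0.7, 'dy': -3.2, 'dz': 8.8, 'wx': -6.3, 'wy': 0.1, 'wz': 0.0}
```

View pics/w9c.png

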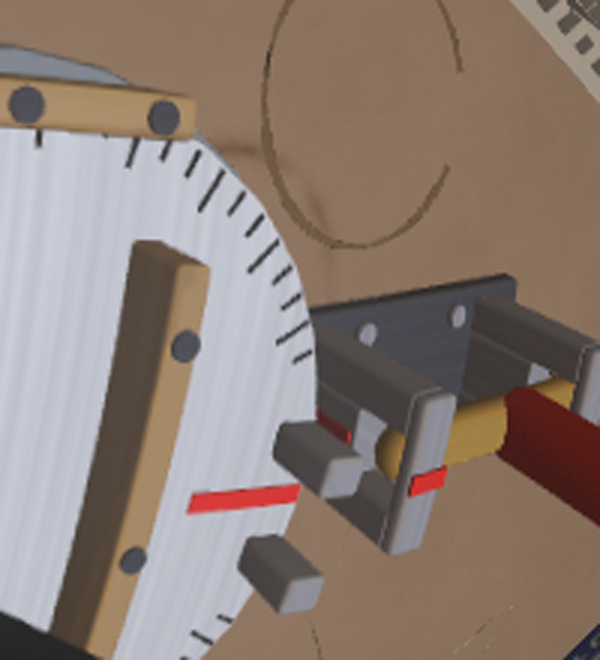

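```bash
python3 - <<'E'
from h import *
meas(np.load("pics/w9T.npy"),(539.3,264),(502.3,268),(582,260))
crop(0,"pics/top9.png",300,185,420,285,6,"pics/top9c.png")
E
```

```text
arrow [ 0.5389 -0.0059  0.032 ] in [ 0.5284 -0.039   0.032 ] idx [0.531  0.0153 0.057 ] dir 72.32 arrow@C 71.22 idx@C 79.07 C est [ 0.5131 -0.0869]
```

View pics/top9c.png

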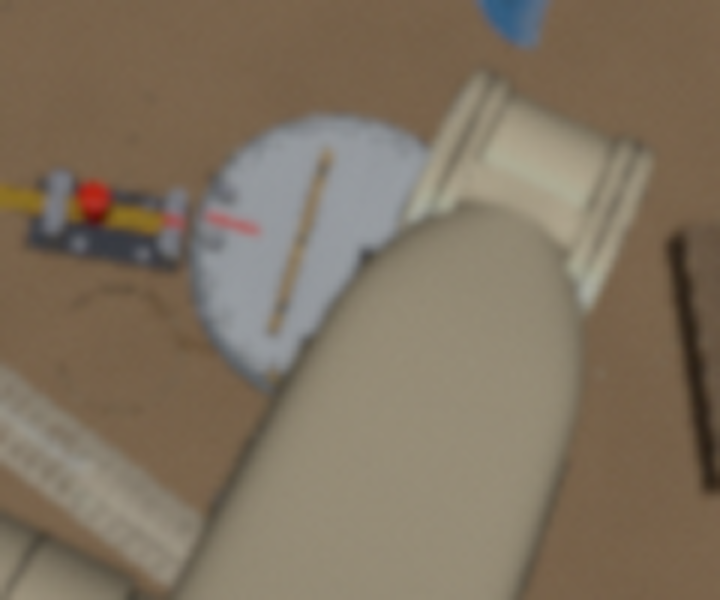

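```bash
python3 -m jog '[{"dx":-1,"dy":-2,"dz":3,"wx":-2,"wy":0,"wz":0},{"dx":-1,"dy":-2,"dz":5,"wx":-4,"wy":0,"wz":0},{"dx":-1,"dy":-3,"dz":7,"wx":-6,"wy":0,"wz":0},{"dx":-1,"dy":-3,"dz":9,"wx":-6,"wy":0,"wz":0},{"dx":-1,"dy":-3,"dz":9,"wx":-6,"wy":0,"wz":0}]'
python3 - <<'E'
from h import *
p,d=bot.read_camera("wrist"); cv2.imwrite("pics/w10.png",cv2.cvtColor(p,cv2.COLOR_RGB2BGR))
i=bot.camera_info("wrist"); np.save("pics/w10T.npy",i['T'])
print(bot.sense()['tcp_pos'],bot.sense()['contact_force'])
crop(0,"pics/w10.png",460,180,620,320,5,"pics/w10c.png")
E
```

```text
t: 6.28
tcp_pos: [0.4776, -0.1541, 0.0163]
tcp_rot: [0.704, 0.068, 0.704, -0.069]
contact_force: [0.7, -0.5, 0.7]
opening: 0.005
[ 0.47759934 -0.15403001  0.01632899] [ 0.34061997 -0.72279437 -1.28375616]
```

View pics/w10c.png

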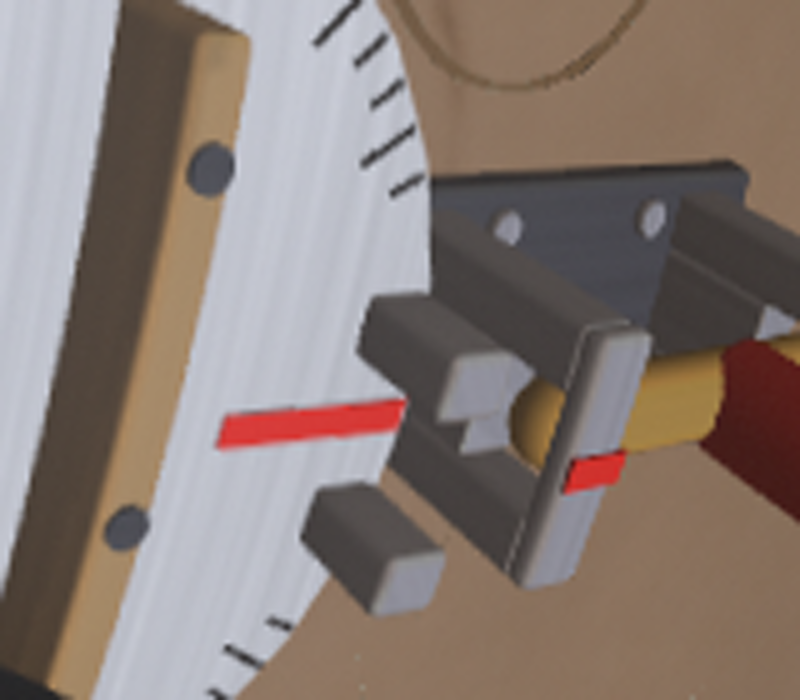

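```bash
python3 - <<'E'
from h import *
T=np.load("pics/w10T.npy"); meas(T,(540.8,263),(503.4,266.6),(579,274.2))
i=bot.camera_info("wrist"); i['T']=T
a=atz(i,555,257.6,.054,True);b=atz(i,541.6,296.4,.054,True);m=(a+b)/2;k=atz(i,579,274.2,.057,True)
print(a,b,np.linalg.norm(a-b)); 
for c in (C,(.5131,-.0869),(.5090,-.0895)): print([np.degrees(np.arctan2(q[1]-c[1],q[0]-c[0])).round(2) for q in (m,k)])
q=a-b; print("lug normal",np.degrees(np.arctan2(q[1],q[0]))-90)
E
```

```text
arrow [ 0.5301 -0.0027  0.032 ] in [ 0.5227 -0.0373  0.032 ] idx [0.5318 0.0162 0.057 ] dir 77.97 arrow@C 77.4 idx@C 78.72 C est [ 0.5123 -0.0858]
[ 0.51224511 -0.00940361  0.054     ] [ 0.54093553 -0.01562733  0.054     ] 0.029357705967278408
[np.float64(78.33), np.float64(78.72)]
[np.float64(79.72), np.float64(79.73)]
[np.float64(77.13), np.float64(77.83)]
lug normal 77.7606352329523
```

```bash
python3 -m jog '[{"dx":0,"dy":0,"dz":0.5,"wx":0,"wy":0,"wz":0},{"dx":0,"dy":0,"dz":1,"wx":-1,"wy":0,"wz":0},{"dx":0,"dy":0,"dz":1.5,"wx":-1,"wy":0,"wz":0},{"dx":0,"dy":0,"dz":1.5,"wx":-1,"wy":0,"wz":0},{"dx":0,"dy":0,"dz":1.5,"wx":-1,"wy":0,"wz":0}]'
python3 - <<'E'
from h import *
p,d=bot.read_camera("wrist"); cv2.imwrite("pics/w11.png",cv2.cvtColor(p,cv2.COLOR_RGB2BGR))
i=bot.camera_info("wrist"); np.save("pics/w11T.npy",i['T'])
print(bot.sense()['tcp_pos'],bot.sense()['contact_force'])
crop(0,"pics/w11.png",460,180,620,320,5,"pics/w11c.png")
E
```

```text
t: 6.95
tcp_pos: [0.4786, -0.1543, 0.0162]
tcp_rot: [0.704, 0.062, 0.704, -0.062]
contact_force: [-2.4, -1.2, 1.6]
opening: -0.002
[ 0.47861736 -0.15427827  0.0162295 ] [-1.56698542 -1.59422972  0.46162705]
```

View pics/w11c.png

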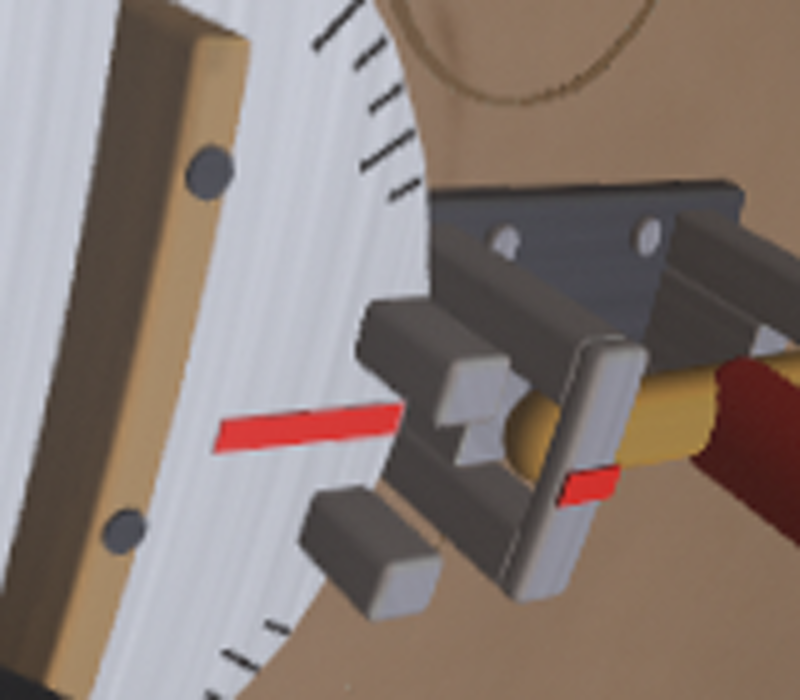

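```bash
python3 - <<'E'
from h import *
T=np.load("pics/w11T.npy"); f=lambda u,v:(460+u/5,180+v/5)
meas(T,f(402,418),f(214,437),f(588,485))
i=bot.camera_info("wrist"); i['T']=T
a=atz(i,*f(473,391),.054,True);b=atz(i,*f(405,586),.054,True);m=(a+b)/2;k=atz(i,*f(588,485),.057,True)
for c in (C,(.5131,-.0869),(.5090,-.0895)): print([np.degrees(np.arctan2(q[1]-c[1],q[0]-c[0])).round(2) for q in (m,k)])
q=a-b; print("lug normal",np.degrees(np.arctan2(q[1],q[0]))-90)
E
```

```text
arrow [ 0.5287 -0.0024  0.032 ] in [ 0.5221 -0.0372  0.032 ] idx [0.5317 0.0159 0.057 ] dir 79.19 arrow@C 78.31 idx@C 78.72 C est [ 0.5128 -0.0859]
[np.float64(79.19), np.float64(78.72)]
[np.float64(80.59), np.float64(79.74)]
[np.float64(77.96), np.float64(77.84)]
lug normal 78.54958614350602
```

```bash
python3 -m jog '[{"dx":0,"dy":0,"dz":-8,"wx":0,"wy":0,"wz":0},{"dx":-55,"dy":0,"dz":-8,"wx":0,"wy":0,"wz":0},{"dx":-105,"dy":0,"dz":-8,"wx":10,"wy":0,"wz":0},{"dx":-105,"dy":0,"dz":-8,"wx":20,"wy":0,"wz":0},{"dx":-105,"dy":0,"dz":-8,"wx":30,"wy":0,"wz":0}]'
python3 - <<'E'
from h import *
print(bot.sense()['tcp_pos'])
C=np.array([.5115,-.0878]);ph=np.radians(79.2)
q=C+.200*np.array([np.cos(ph),np.sin(ph)])
rows([((q[0],q[1],.12),-10.8),((q[0],q[1],.033),-10.8)])
E
```

```text
t: 7.62
tcp_pos: [0.4709, -0.1527, 0.1221]
tcp_rot: [0.664, 0.244, 0.663, -0.244]
contact_force: [-0.1, -0.2, -0.3]
opening: 0.0
[ 0.47091731 -0.15269217  0.12208215]
{'dx': 2.1, 'dy': 249.6, 'dz': -110.0, 'wx': 60.4, 'wy': 0.1, 'wz': -0.1}
{'dx': 89.1, 'dy': 249.5, 'dz': -110.1, 'wx': 60.4, 'wy': 0.1, 'wz': -0.1}
```

```bash
python3 -m jog '[{"dx":0,"dy":50,"dz":-22,"wx":10,"wy":0,"wz":0},{"dx":0,"dy":100,"dz":-44,"wx":20,"wy":0,"wz":0},{"dx":0,"dy":150,"dz":-66,"wx":30,"wy":0,"wz":0},{"dx":0,"dy":200,"dz":-88,"wx":40,"wy":0,"wz":0},{"dx":0,"dy":250,"dz":-110,"wx":50,"wy":0,"wz":0}]'
python3 -m jog '[{"dx":0,"dy":0,"dz":0,"wx":10,"wy":0,"wz":0},{"dx":0,"dy":0,"dz":0,"wx":10,"wy":0,"wz":0},{"dx":0,"dy":0,"dz":0,"wx":10,"wy":0,"wz":0},{"dx":0,"dy":0,"dz":0,"wx":10,"wy":0,"wz":0},{"dx":0,"dy":0,"dz":0,"wx":10,"wy":0,"wz":0}]'
python3 - <<'E'
from h import *
print(bot.sense()['tcp_pos'],bot.sense()['dq'].round(2))
C=np.array([.5115,-.0878]);ph=np.radians(79.2)
q=C+.200*np.array([np.cos(ph),np.sin(ph)])
rows([((q[0],q[1],.033),-10.8)])
for n in ("wrist","top"):
    i=bot.camera_info(n); p,d=bot.read_camera(n); cv2.imwrite(f"pics/{n}12.png",cv2.cvtColor(p,cv2.COLOR_RGB2BGR)); np.save(f"pics/{n}12T.npy",i['T'])
E
```

```text
t: 8.25
tcp_pos: [0.5468, 0.1071, 0.1215]
tcp_rot: [0.504, 0.497, 0.503, -0.496]
contact_force: [1.0, -0.5, 0.1]
opening: -0.005
t: 8.88
tcp_pos: [0.5467, 0.1047, 0.1214]
tcp_rot: [0.46, 0.537, 0.46, -0.537]
contact_force: [0.1, 0.1, 0.5]
opening: 0.002
[0.54667144 0.1046799  0.12143216] [ 0.    0.    0.    0.   -0.    0.01]
{'dx': 88.4, 'dy': 1.6, 'dz': -4.3, 'wx': 1.9, 'wy': -0.0, 'wz': -0.0}
```

View pics/wrist12.png

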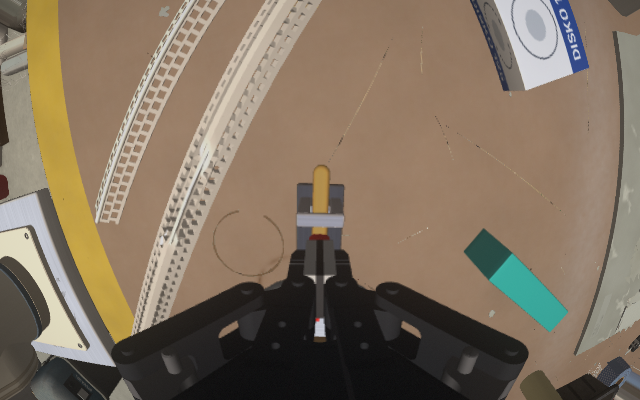

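View pics/top12.png

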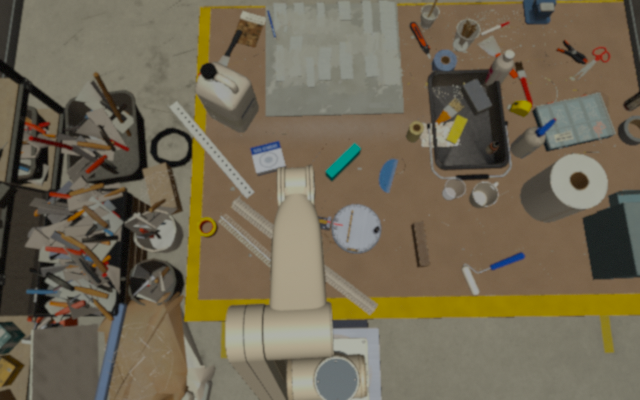

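```bash
python3 -m jog '[{"dx":20,"dy":1,"dz":-5,"wx":2,"wy":0,"wz":0},{"dx":45,"dy":1,"dz":-5,"wx":2,"wy":0,"wz":0},{"dx":70,"dy":1,"dz":-5,"wx":2,"wy":0,"wz":0},{"dx":88,"dy":1,"dz":-5,"wx":2,"wy":0,"wz":0},{"dx":88,"dy":1,"dz":-5,"wx":2,"wy":0,"wz":0}]'
python3 - <<'E'
from h import *
print(bot.sense()['tcp_pos'])
C=np.array([.5115,-.0878]);ph=np.radians(79.2)
rows([(tuple(C+r*np.array([np.cos(ph),np.sin(ph)]))+(.033,),-10.8) for r in (.19,.18,.16,.15,.14)])
i=bot.camera_info("wrist");p,d=bot.read_camera("wrist"); cv2.imwrite("pics/w13.png",cv2.cvtColor(p,cv2.COLOR_RGB2BGR))
p,d=bot.read_camera("side"); cv2.imwrite("pics/s13.png",cv2.cvtColor(p,cv2.COLOR_RGB2BGR))
crop(0,"pics/s13.png",270,120,410,250,5,"pics/s13c.png")
crop(0,"pics/top12.png",300,190,400,265,8,"pics/top12c.png")
E
```

```text
t: 9.6
tcp_pos: [0.5475, 0.1098, 0.0322]
tcp_rot: [-0.45, -0.544, -0.451, 0.546]
contact_force: [0.1, -0.8, 0.4]
opening: -0.003
[0.54753978 0.1098298  0.03222961]
{'dx': -0.8, 'dy': 1.6, 'dz': 10.9, 'wx': -0.1, 'wy': 0.0, 'wz': 0.1}
{'dx': -0.8, 'dy': 1.7, 'dz': 20.9, 'wx': -0.1, 'wy': 0.0, 'wz': 0.1}
{'dx': -0.8, 'dy': 1.7, 'dz': 40.9, 'wx': -0.1, 'wy': 0.0, 'wz': 0.1}
{'dx': -0.7, 'dy': 1.7, 'dz': 50.9, 'wx': -0.1, 'wy': 0.0, 'wz': 0.1}
{'dx': -0.7, 'dy': 1.7, 'dz': 60.9, 'wx': -0.1, 'wy': 0.0, 'wz': 0.1}
```

View pics/s13c.png

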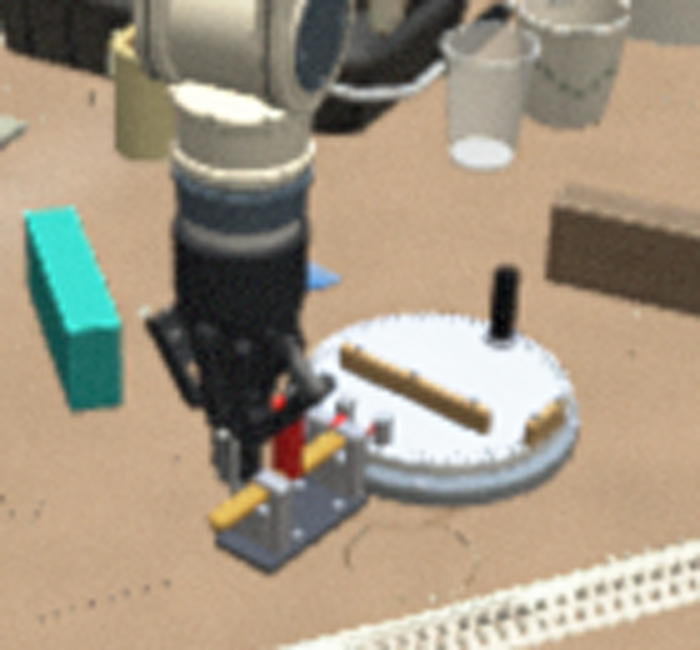

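View pics/top12c.png

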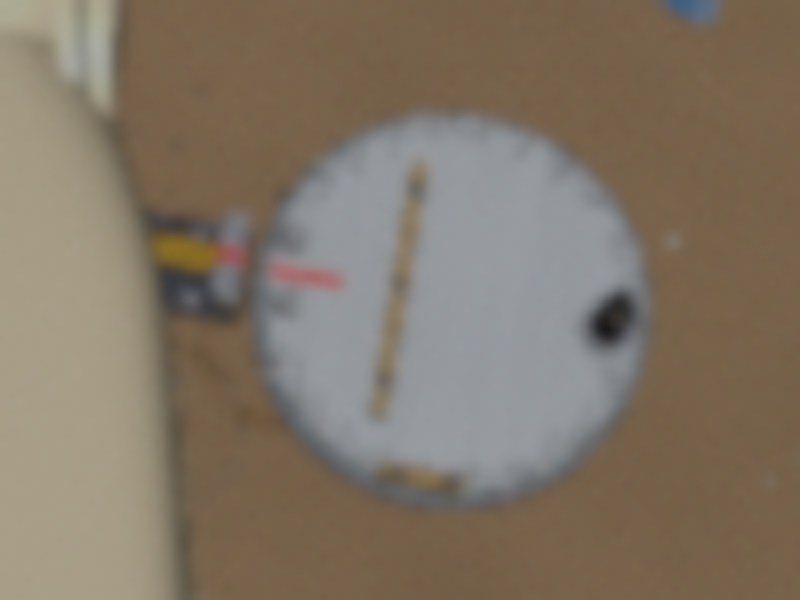

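The lines agree in the top view: the dial's line at crop (305,276) points at the mark at (230,254). The side view shows the closed fingertips above the rod, outside the knob. Next I push the bolt.

```bash
python3 -m jog '[{"dx":-1,"dy":2,"dz":10,"wx":0,"wy":0,"wz":0},{"dx":-1,"dy":2,"dz":19,"wx":0,"wy":0,"wz":0},{"dx":-1,"dy":2,"dz":28,"wx":0,"wy":0,"wz":0},{"dx":-1,"dy":2,"dz":37,"wx":0,"wy":0,"wz":0},{"dx":-1,"dy":2,"dz":46,"wx":0,"wy":0,"wz":0}]'
python3 - <<'E'
from h import *
print(bot.sense()['tcp_pos'],bot.sense()['contact_force'])
i=bot.camera_info("wrist");p,d=bot.read_camera("wrist"); cv2.imwrite("pics/w14.png",cv2.cvtColor(p,cv2.COLOR_RGB2BGR))
p,d=bot.read_camera("side"); cv2.imwrite("pics/s14.png",cv2.cvtColor(p,cv2.COLOR_RGB2BGR))
crop(0,"pics/s14.png",290,150,400,250,7,"pics/s14c.png")
E
```

```text
t: 10.32
tcp_pos: [0.5418, 0.0639, 0.0346]
tcp_rot: [0.45, 0.545, 0.45, -0.545]
contact_force: [0.7, 1.8, 1.5]
opening: 0.003
[0.54184163 0.06393744 0.03455685] [0.72555215 1.8312848  1.45199807]
```

View pics/s14c.png

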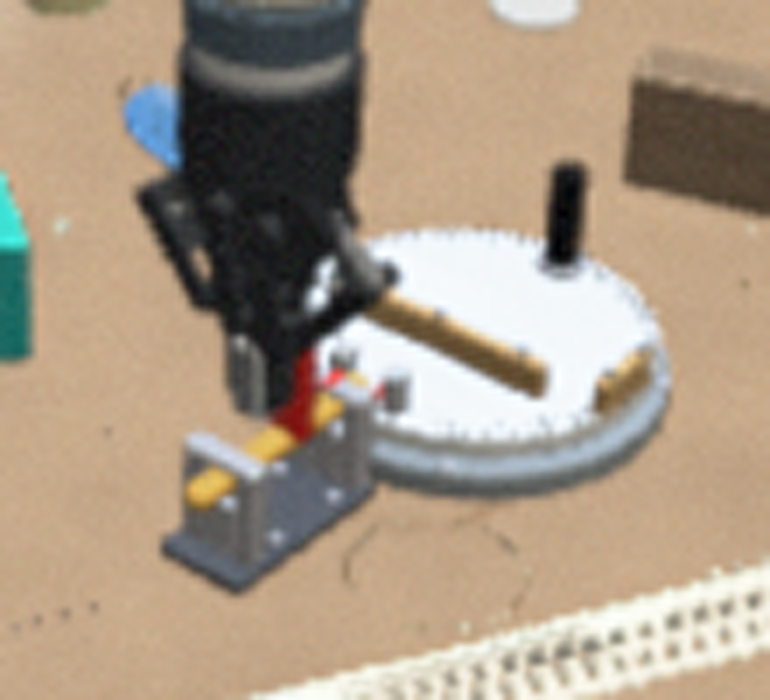

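The bolt is moving with about 2 N against the fingers. I'll continue towards home.

```bash
python3 -m jog '[{"dx":0,"dy":0,"dz":4,"wx":0,"wy":0,"wz":0},{"dx":0,"dy":0,"dz":8,"wx":0,"wy":0,"wz":0},{"dx":0,"dy":0,"dz":11,"wx":0,"wy":0,"wz":0},{"dx":0,"dy":0,"dz":13,"wx":0,"wy":0,"wz":0},{"dx":0,"dy":0,"dz":13,"wx":0,"wy":0,"wz":0}]'
python3 - <<'E'
from h import *
print(bot.sense()['tcp_pos'],bot.sense()['contact_force'],np.hypot(*(bot.sense()['tcp_pos'][:2]-[.5115,-.0878])))
p,d=bot.read_camera("wrist"); cv2.imwrite("pics/w15.png",cv2.cvtColor(p,cv2.COLOR_RGB2BGR))
p,d=bot.read_camera("side"); cv2.imwrite("pics/s15.png",cv2.cvtColor(p,cv2.COLOR_RGB2BGR))
crop(0,"pics/s15.png",290,150,400,250,7,"pics/s15c.png")
E
```

```text
t: 11.05
tcp_pos: [0.5392, 0.0515, 0.0343]
tcp_rot: [-0.45, -0.545, -0.45, 0.545]
contact_force: [-0.0, -0.0, -0.2]
opening: 0.002
[0.53919321 0.05145091 0.03426674] [-0.03741841 -0.01498131 -0.16980821] 0.1419779188961636
```

View pics/s15c.png

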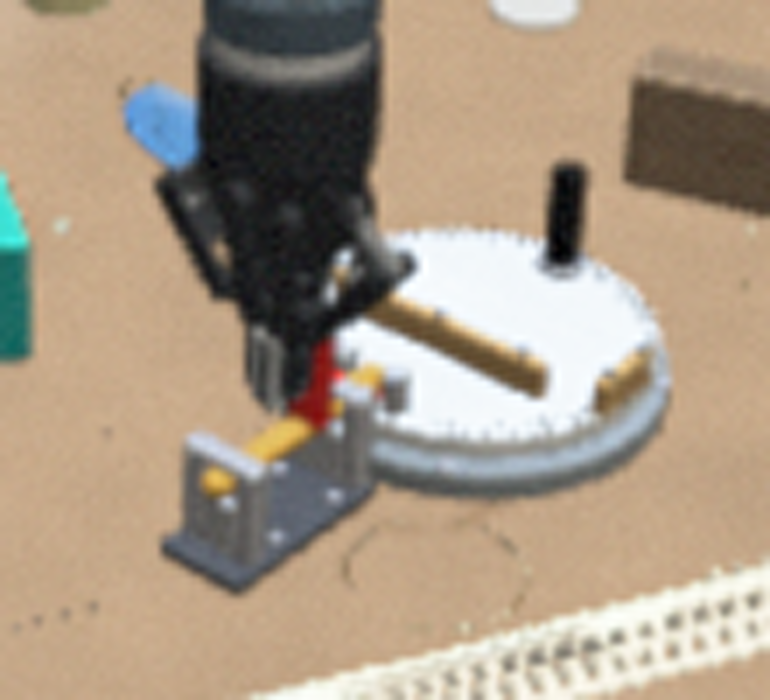

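```bash
python3 -m jog '[{"dx":0,"dy":0,"dz":1,"wx":0,"wy":0,"wz":0},{"dx":0,"dy":0,"dz":2,"wx":0,"wy":0,"wz":0},{"dx":0,"dy":0,"dz":3,"wx":0,"wy":0,"wz":0},{"dx":0,"dy":0,"dz":3,"wx":0,"wy":0,"wz":0},{"dx":0,"dy":0,"dz":3,"wx":0,"wy":0,"wz":0}]'
```

```text
t: 11.78
tcp_pos: [0.5389, 0.0502, 0.0343]
tcp_rot: [0.45, 0.546, 0.451, -0.544]
contact_force: [2.2, 8.7, -0.3]
opening: 0.002
```

```bash
python3 -m jog '[{"dx":0,"dy":0,"dz":1,"wx":0,"wy":0,"wz":0},{"dx":0,"dy":0,"dz":2,"wx":0,"wy":0,"wz":0},{"dx":0,"dy":0,"dz":2,"wx":0,"wy":0,"wz":0},{"dx":0,"dy":0,"dz":2,"wx":0,"wy":0,"wz":0},{"dx":0,"dy":0,"dz":2,"wx":0,"wy":0,"wz":0}]'
python3 - <<'E'
from h import *
p,d=bot.read_camera("side"); cv2.imwrite("pics/s16.png",cv2.cvtColor(p,cv2.COLOR_RGB2BGR))
crop(0,"pics/s16.png",290,150,400,250,7,"pics/s16c.png")
E
```

```text
t: 12.4
tcp_pos: [0.5389, 0.05, 0.0344]
tcp_rot: [0.45, 0.546, 0.452, -0.543]
contact_force: [3.5, 18.4, -1.5]
opening: 0.001
```

View pics/s16c.png

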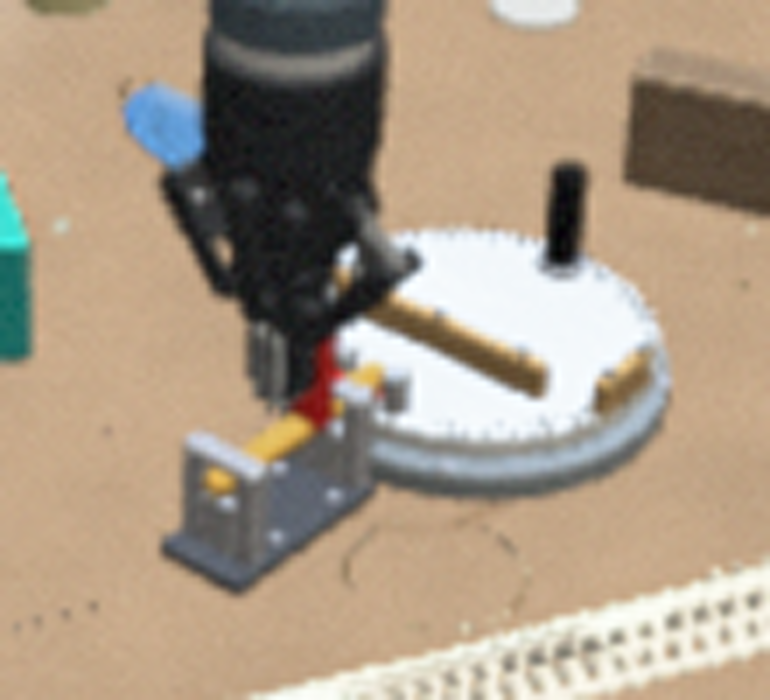

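```bash
python3 -m jog '[{"dx":0,"dy":0,"dz":-14,"wx":0,"wy":0,"wz":0},{"dx":-40,"dy":0,"dz":-16,"wx":0,"wy":0,"wz":0},{"dx":-95,"dy":0,"dz":-16,"wx":-10,"wy":0,"wz":0},{"dx":-150,"dy":0,"dz":-16,"wx":-20,"wy":0,"wz":0},{"dx":-165,"dy":0,"dz":-16,"wx":-30,"wy":0,"wz":0}]'
python3 - <<'E'
from h import *
print(bot.sense()['tcp_pos'])
rows([((.44,-.32,.2),93.5)])
E
```

```text
t: 13.08
tcp_pos: [0.5426, 0.0624, 0.2031]
tcp_rot: [0.579, 0.409, 0.576, -0.408]
contact_force: [0.3, -0.7, -1.1]
opening: 0.002
[0.54255352 0.06237103 0.20306702]
{'dx': 3.0, 'dy': -224.1, 'dz': 326.4, 'wx': -74.0, 'wy': 0.3, 'wz': -0.1}
```

```bash
python3 -m jog '[{"dx":0,"dy":-34,"dz":49,"wx":-10,"wy":0,"wz":0},{"dx":0,"dy":-68,"dz":98,"wx":-20,"wy":0,"wz":0},{"dx":0,"dy":-102,"dz":147,"wx":-30,"wy":0,"wz":0},{"dx":0,"dy":-136,"dz":196,"wx":-40,"wy":0,"wz":0},{"dx":0,"dy":-170,"dz":245,"wx":-50,"wy":0,"wz":0}]' 75
python3 - <<'E'
from h import *
rows([((.44,-.32,.2),93.5)])
E
```

```text
t: 13.7
tcp_pos: [0.4657, -0.2089, 0.1995]
tcp_rot: [0.693, 0.14, 0.693, -0.141]
contact_force: [0.8, 0.9, 1.3]
opening: 0.879
{'dx': -0.4, 'dy': -112.3, 'dz': 19.7, 'wx': -26.4, 'wy': -0.0, 'wz': 0.1}
```

```bash
python3 -m jog '[{"dx":0,"dy":-35,"dz":6,"wx":-8,"wy":0,"wz":0},{"dx":0,"dy":-70,"dz":12,"wx":-16,"wy":0,"wz":0},{"dx":0,"dy":-112,"dz":20,"wx":-26,"wy":0,"wz":0},{"dx":0,"dy":-112,"dz":20,"wx":-26,"wy":0,"wz":0},{"dx":0,"dy":-112,"dz":20,"wx":-26,"wy":0,"wz":0}]'
python3 - <<'E'
from h import *
s=bot.sense();print(s['tcp_pos'],s['dq'].round(2),s['opening'])
for n in ("wrist","top"):
    i=bot.camera_info(n); p,d=bot.read_camera(n); cv2.imwrite(f"pics/{n}17.png",cv2.cvtColor(p,cv2.COLOR_RGB2BGR)); np.save(f"pics/{n}17T.npy",i['T']); np.save(f"pics/{n}17d.npy",d)
E
```

```text
t: 14.32
tcp_pos: [0.4404, -0.3177, 0.1992]
tcp_rot: [0.707, -0.016, 0.707, 0.016]
contact_force: [0.1, -0.2, 0.1]
opening: 0.88
[ 0.44043815 -0.31766931  0.19915197] [ 0.02 -0.01 -0.   -0.    0.   -0.  ] 0.8800010324749066
```

View pics/wrist17.png

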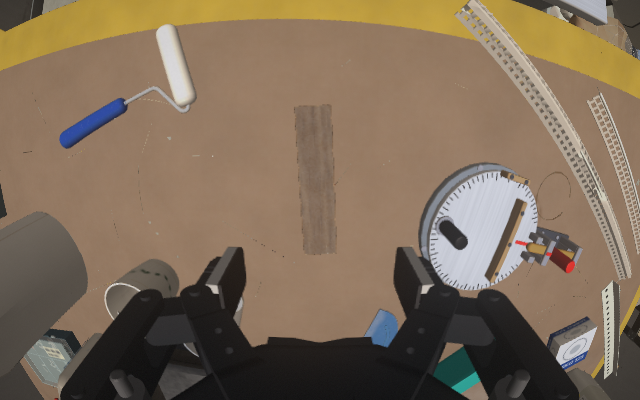

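View pics/top17.png

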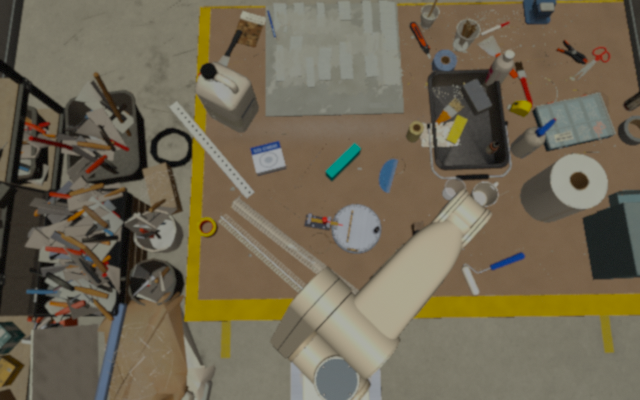

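The brown wood-grained block spans about (295..337, 104..254). The turquoise look-alike at (460,370) is a different object. I'll enlarge the block and measure its corners.

```bash
python3 - <<'E'
from h import *
crop(0,"pics/wrist17.png",270,90,370,270,3.3,"pics/w17c.png")
E
python3 - <<'E'
import cv2
p=cv2.imread("pics/wrist17.png")[90:270,270:370]; cv2.imwrite("pics/w17c.png",cv2.resize(p,None,fx=3,fy=3,interpolation=cv2.INTER_CUBIC))
E
```

```text
(no output)
```

View pics/w17c.png

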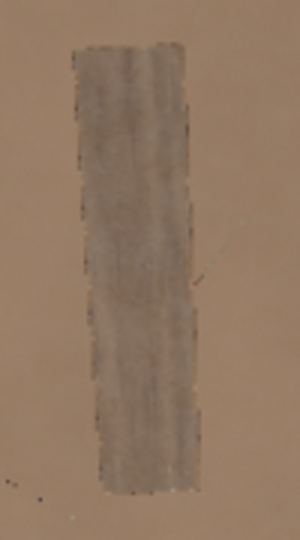

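```bash
python3 - <<'E'
from h import *
i=bot.camera_info("wrist"); i['T']=np.load("pics/wrist17T.npy"); d=np.load("pics/wrist17d.npy")
P=[atz(i,270+u/3,90+v/3,.066,True) for u,v in [(76,47),(184,44),(199,491),(103,492)]]
for p in P: print(p.round(4))
n=np.linalg.norm
print("w",n(P[0]-P[1]),n(P[2]-P[3]),"l",n(P[1]-P[2]),n(P[0]-P[3]))
c=sum(P)/4; ax=(P[2]+P[3]-P[0]-P[1])/2; a=np.degrees(np.arctan2(ax[1],ax[0])); print(c.round(4),a)
T=np.array(i['T'])
for u,v in [(312,130),(318,180),(322,235)]:
    o,q=ray(i,u,v,True); print((o+q*d[v,u]/(q@-T[:3,2])).round(4))
rows([((c[0],c[1],.1),a+90),((c[0],c[1],.008),a+90)])
E
```

```text
[ 0.3661 -0.3452  0.066 ]
[ 0.3637 -0.3101  0.066 ]
[ 0.5233 -0.2956  0.066 ]
[ 0.5253 -0.3312  0.066 ]
w 0.035230749247284796 0.03557754628759776 l 0.16026799399555522 0.15981310338039456
[ 0.4446 -0.3205  0.066 ] 5.1051167803270046
[ 0.3897 -0.3279  0.0659]
[ 0.4402 -0.3197  0.0667]
[ 0.5007 -0.3127  0.0671]
{'dx': 99.4, 'dy': -3.7, 'dz': 3.7, 'wx': -2.4, 'wy': -0.0, 'wz': -0.0}
{'dx': 191.4, 'dy': -3.7, 'dz': 3.7, 'wx': -2.4, 'wy': -0.0, 'wz': -0.0}
```

```bash
python3 -m jog '[{"dx":50,"dy":-4,"dz":4,"wx":-2,"wy":0,"wz":0},{"dx":100,"dy":-4,"dz":4,"wx":-2.5,"wy":0,"wz":0},{"dx":150,"dy":-4,"dz":4,"wx":-2.5,"wy":0,"wz":0},{"dx":185,"dy":-4,"dz":4,"wx":-2.5,"wy":0,"wz":0},{"dx":198,"dy":-4,"dz":4,"wx":-2.5,"wy":0,"wz":0}]'
python3 -m jog '[{"dx":0,"dy":0,"dz":0,"wx":0,"wy":0,"wz":0},{"dx":0,"dy":0,"dz":0,"wx":0,"wy":0,"wz":0},{"dx":0,"dy":0,"dz":0,"wx":0,"wy":0,"wz":0},{"dx":0,"dy":0,"dz":0,"wx":0,"wy":0,"wz":0},{"dx":0,"dy":0,"dz":0,"wx":0,"wy":0,"wz":0}]' 0 40
python3 - <<'E'
from h import *
s=bot.sense();print(s['tcp_pos'],s['dq'].round(2),s['opening'])
p,d=bot.read_camera("side"); cv2.imwrite("pics/s18.png",cv2.cvtColor(p,cv2.COLOR_RGB2BGR))
crop(0,"pics/s18.png",340,90,480,210,5,"pics/s18c.png")
E
```

```text
t: 15.05
tcp_pos: [0.4444, -0.3201, -0.0002]
tcp_rot: [0.706, -0.032, 0.707, 0.033]
contact_force: [0.2, 0.3, -0.7]
opening: 0.873
t: 15.68
tcp_pos: [0.4457, -0.3223, 0.003]
tcp_rot: [0.707, -0.033, 0.706, 0.032]
contact_force: [0.9, 1.5, 7.9]
opening: 0.414
[ 0.44569    -0.32230115  0.00295521] [-0.  0. -0. -0. -0.  0.] 0.4139204784064736
```

View pics/s18c.png

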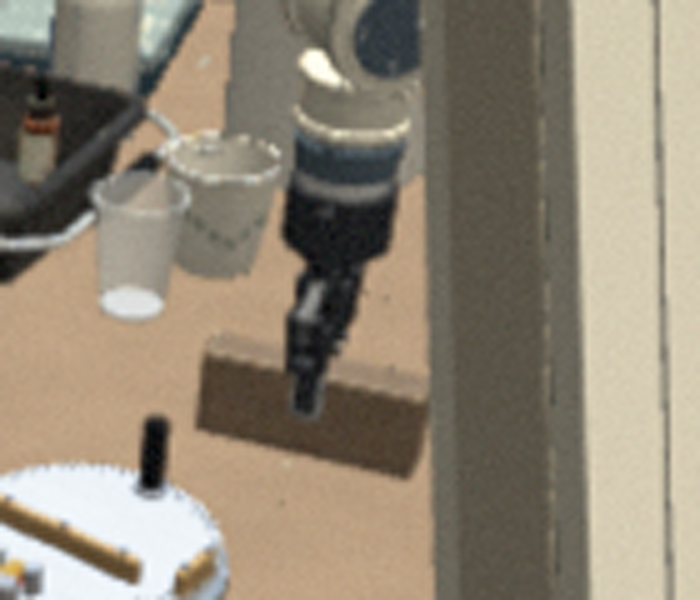

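```bash
python3 -m jog '[{"dx":-20,"dy":0,"dz":0,"wx":0,"wy":0,"wz":0},{"dx":-50,"dy":0,"dz":0,"wx":0,"wy":0,"wz":0},{"dx":-90,"dy":0,"dz":0,"wx":0,"wy":0,"wz":0},{"dx":-120,"dy":0,"dz":0,"wx":0,"wy":0,"wz":0},{"dx":-130,"dy":0,"dz":0,"wx":0,"wy":0,"wz":0}]'
python3 - <<'E'
from h import *
s=bot.sense();print(s['tcp_pos'],s['opening'])
C=np.array([.5115,-.0878]);ps=np.radians(79.2);D=lambda x,y:C+np.array([np.cos(ps)*x-np.sin(ps)*y,np.sin(ps)*x+np.cos(ps)*y])
t=D(.004-.030,.001-.012)
rows([((t[0],t[1],.135),79.2)])
p,d=bot.read_camera("side"); cv2.imwrite("pics/s19.png",cv2.cvtColor(p,cv2.COLOR_RGB2BGR))
crop(0,"pics/s19.png",340,70,480,210,5,"pics/s19c.png")
E
```

```text
t: 16.35
tcp_pos: [0.4454, -0.3225, 0.1335]
tcp_rot: [0.707, -0.033, 0.705, 0.031]
contact_force: [-0.3, -0.2, -1.8]
opening: 0.418
[ 0.44538396 -0.32248971  0.13353977] 0.41756429617079277
{'dx': -1.8, 'dy': 199.6, 'dz': 90.6, 'wx': 16.0, 'wy': 0.2, 'wz': 0.1}
```

View pics/s19c.png

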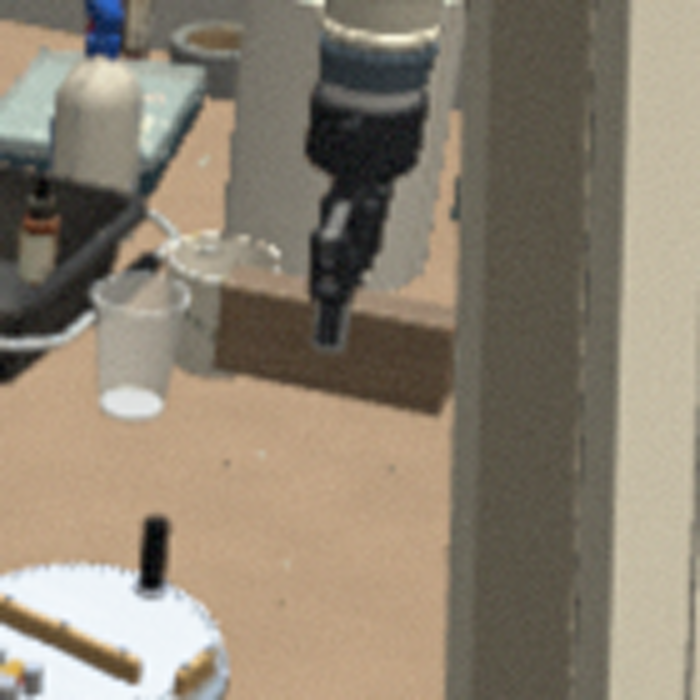

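```bash
python3 -m jog '[{"dx":0,"dy":35,"dz":16,"wx":3,"wy":0,"wz":0},{"dx":0,"dy":85,"dz":38,"wx":7,"wy":0,"wz":0},{"dx":0,"dy":135,"dz":62,"wx":11,"wy":0,"wz":0},{"dx":0,"dy":180,"dz":82,"wx":15,"wy":0,"wz":0},{"dx":0,"dy":200,"dz":91,"wx":16,"wy":0,"wz":0}]'
python3 -m jog '[{"dx":0,"dy":0,"dz":0,"wx":0,"wy":0,"wz":0},{"dx":0,"dy":0,"dz":0,"wx":0,"wy":0,"wz":0},{"dx":0,"dy":0,"dz":0,"wx":0,"wy":0,"wz":0},{"dx":0,"dy":0,"dz":0,"wx":0,"wy":0,"wz":0},{"dx":0,"dy":0,"dz":0,"wx":0,"wy":0,"wz":0}]'
python3 - <<'E'
from h import *
s=bot.sense();print(s['tcp_pos'],s['opening'])
for n in ("wrist","side"):
    i=bot.camera_info(n); p,d=bot.read_camera(n); cv2.imwrite(f"pics/{n}20.png",cv2.cvtColor(p,cv2.COLOR_RGB2BGR)); np.save(f"pics/{n}20T.npy",i['T']); np.save(f"pics/{n}20d.npy",d)
crop(0,"pics/side20.png",290,100,440,240,5,"pics/s20c.png")
E
```

```text
t: 17.02
tcp_pos: [0.517, -0.1117, 0.1301]
tcp_rot: [0.703, 0.066, 0.705, -0.066]
contact_force: [-0.4, -0.5, -2.2]
opening: 0.416
t: 17.65
tcp_pos: [0.517, -0.1148, 0.1313]
tcp_rot: [0.704, 0.067, 0.704, -0.067]
contact_force: [0.0, 0.4, -1.8]
opening: 0.417
[ 0.51703227 -0.11480189  0.13132936] 0.41722447474825297
```

View pics/wrist20.png

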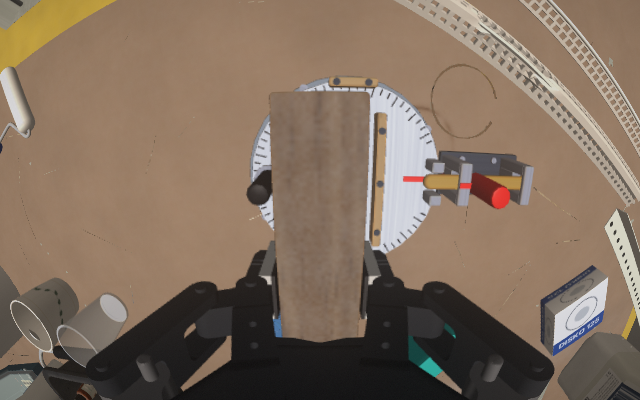

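View pics/s20c.png

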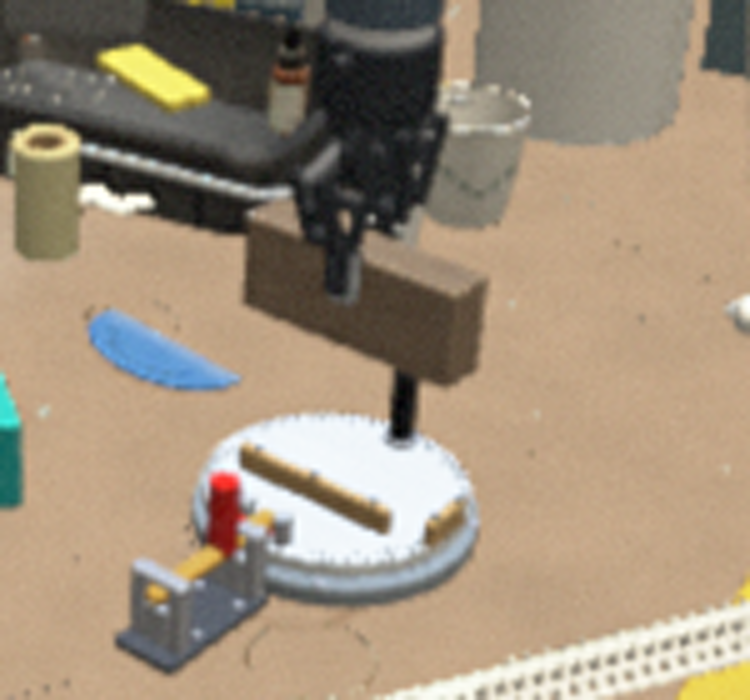

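```bash
python3 - <<'E'
import cv2
p=cv2.imread("pics/wrist20.png")[65:265,240:450]; cv2.imwrite("pics/w20c.png",cv2.resize(p,None,fx=3,fy=3,interpolation=cv2.INTER_CUBIC))
E
```

```text
(no output)
```

View pics/w20c.png

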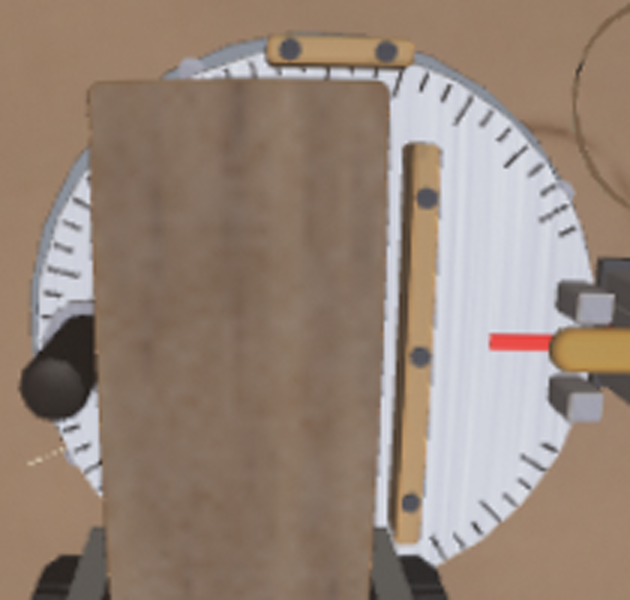

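```bash
python3 - <<'E'
from h import *
i=bot.camera_info("wrist"); i['T']=np.load("pics/wrist20T.npy")
f=lambda u,v,z:atz(i,240+u/3,65+v/3,z,True)
p0,r0=tool()
fi=[f(413,146,.052),f(399,541,.052)]; fo=[f(440,148,.052),f(420,542,.052)]
st=[f(269,65,.052),f(412,67,.052)]; so=[f(272,37,.052),f(411,40,.052)]
an=lambda a,b:np.degrees(np.arctan2(*(b-a)[1::-1]))
print("fence in",np.array(fi).round(4),"len",np.linalg.norm(fi[0]-fi[1]),"w",np.linalg.norm(fi[0]-fo[0]),np.linalg.norm(fi[1]-fo[1]),"dir",an(fi[1],fi[0]),an(fo[1],fo[0]))
print("stop in",np.array(st).round(4),"w",np.linalg.norm(st[0]-st[1]),np.linalg.norm(st[0]-so[0]),an(st[0],st[1]))
ar=[f(490,341,.032),f(550,342,.032)]; print("line",an(*ar))
# block top far edge
zt=p0[2]-.003+.066
bk=[f(91,84,zt),f(389,84,zt)]; print("blk far",np.array(bk).round(4),np.linalg.norm(bk[0]-bk[1]),an(*bk)); 
print("blk far in tool",(r0.inv().apply(np.array(bk)-p0)*1000).round(1), "TCP",p0.round(4),zt)
bs=[f(389,84,zt),f(372,520,zt)]; print("blk side dir",an(bs[1],bs[0]))
E
```

```text
fence in [[ 0.4577 -0.0557  0.052 ]
 [ 0.5733 -0.0762  0.052 ]] len 0.11737916907309796 w 0.007580193799164308 0.006610766875576693 dir 169.9094825113931 169.4300772586475
stop in [[ 0.4294 -0.0904  0.052 ]
 [ 0.4362 -0.0522  0.052 ]] w 0.03873364312754161 0.007726688867989233 79.90299423610492
line 79.03044854277213
blk far [[ 0.4351 -0.1174  0.1943]
 [ 0.4417 -0.0828  0.1943]] 0.03521014922696343 79.23791171644747
blk far in tool [[-63.  -18.1 -79.9]
 [-63.   17.1 -79.9]] TCP [ 0.5171 -0.1146  0.1313] 0.19432884924479676
blk side dir 169.02624190700107
```

```bash
python3 -m jog '[{"dx":0,"dy":12,"dz":-4,"wx":-0.5,"wy":0,"wz":0},{"dx":10,"dy":25,"dz":-7,"wx":-0.5,"wy":0,"wz":0},{"dx":40,"dy":25,"dz":-7,"wx":-0.5,"wy":0,"wz":0},{"dx":70,"dy":25,"dz":-7,"wx":-0.5,"wy":0,"wz":0},{"dx":84,"dy":25,"dz":-7,"wx":-0.5,"wy":0,"wz":0}]'
python3 - <<'E'
from h import *
s=bot.sense();print(s['tcp_pos'],s['contact_force'])
for n in ("wrist","side"):
    i=bot.camera_info(n); p,d=bot.read_camera(n); cv2.imwrite(f"pics/{n}21.png",cv2.cvtColor(p,cv2.COLOR_RGB2BGR)); np.save(f"pics/{n}21T.npy",i['T'])
crop(0,"pics/side21.png",310,120,420,230,6,"pics/s21c.png")
crop(0,"pics/wrist21.png",230,40,430,270,3,"pics/w21c.png")
E
```

```text
t: 18.38
tcp_pos: [0.5138, -0.0872, 0.0455]
tcp_rot: [0.703, 0.063, 0.705, -0.063]
contact_force: [-0.6, 0.1, -1.8]
opening: 0.418
[ 0.51384199 -0.08716598  0.04551814] [-0.5512478   0.14280047 -1.83209742]
```

View pics/w21c.png

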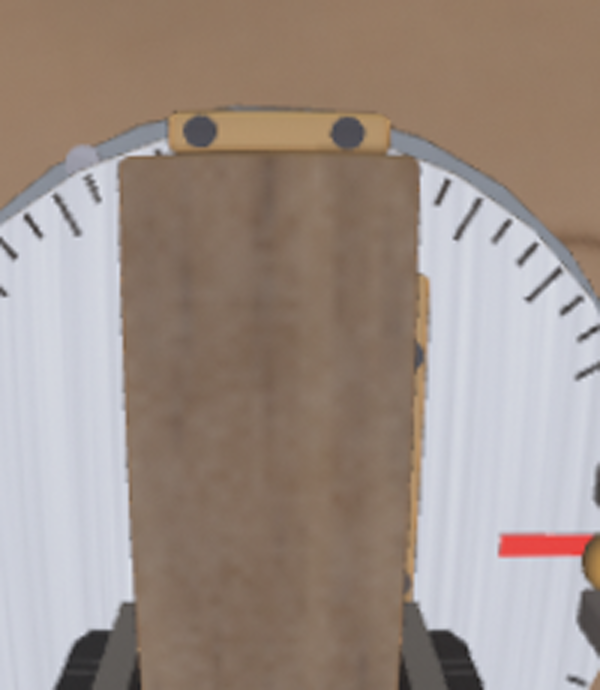

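View pics/s21c.png

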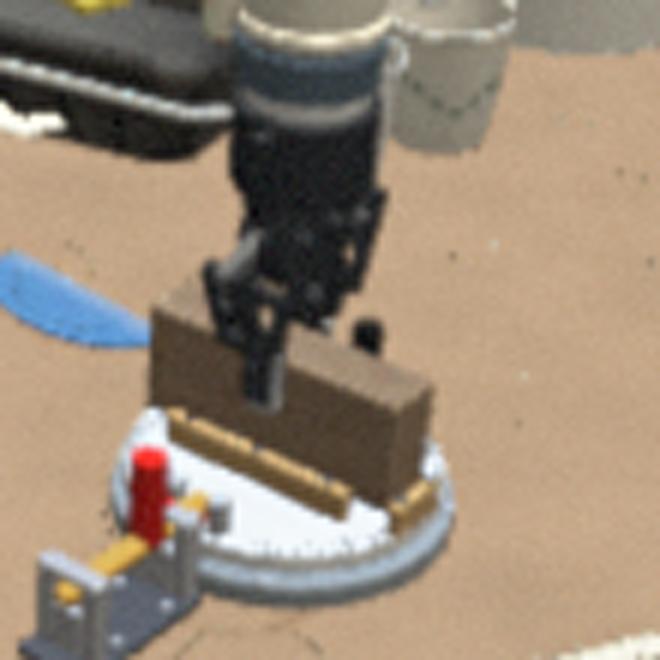

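```bash
python3 -m jog '[{"dx":4,"dy":0,"dz":0,"wx":0,"wy":0,"wz":0},{"dx":7,"dy":0,"dz":0,"wx":0,"wy":0,"wz":0},{"dx":9,"dy":0,"dz":0,"wx":0,"wy":0,"wz":0},{"dx":10,"dy":0,"dz":0,"wx":0,"wy":0,"wz":0},{"dx":10,"dy":0,"dz":0,"wx":0,"wy":0,"wz":0}]'
```

```text
t: 19.1
tcp_pos: [0.5149, -0.0885, 0.0374]
tcp_rot: [0.704, 0.063, 0.704, -0.063]
contact_force: [0.6, -0.5, -1.6]
opening: 0.416
```

```bash
python3 -m jog '[{"dx":1,"dy":0,"dz":0,"wx":0,"wy":0,"wz":0},{"dx":2,"dy":0,"dz":0,"wx":0,"wy":0,"wz":0},{"dx":2.5,"dy":1,"dz":0,"wx":0,"wy":0,"wz":0},{"dx":2.5,"dy":2,"dz":0,"wx":0,"wy":0,"wz":0},{"dx":2.5,"dy":3,"dz":0,"wx":0,"wy":0,"wz":0}]'
```

```text
t: 19.73
tcp_pos: [0.5157, -0.0857, 0.035]
tcp_rot: [0.704, 0.063, 0.704, -0.063]
contact_force: [-1.4, -4.3, 1.3]
opening: 0.416
```

```bash
python3 -m jog '[{"dx":0,"dy":1,"dz":0,"wx":0,"wy":0,"wz":0},{"dx":0,"dy":2,"dz":0,"wx":0,"wy":0,"wz":0},{"dx":0,"dy":2,"dz":0,"wx":0,"wy":0,"wz":0},{"dx":0,"dy":2,"dz":0,"wx":0,"wy":0,"wz":0},{"dx":0,"dy":2,"dz":0,"wx":0,"wy":0,"wz":0}]'
python3 - <<'E'
from h import *
s=bot.sense();print(s['tcp_pos'],s['contact_force'],s['torque'])
E
```

```text
t: 20.35
tcp_pos: [0.5156, -0.0851, 0.035]
tcp_rot: [0.704, 0.062, 0.704, -0.065]
contact_force: [-3.7, -8.8, 3.7]
opening: 0.416
[ 0.51558349 -0.08506981  0.03502246] [-3.69010872 -8.83450779  3.66651227] [-2.18292311  0.64669574 -0.02270818]
```

```bash
python3 -m jog '[{"dx":-0.5,"dy":-1,"dz":0,"wx":0,"wy":0,"wz":0},{"dx":-0.5,"dy":-1,"dz":-1,"wx":0,"wy":0,"wz":0},{"dx":-0.5,"dy":-1,"dz":-2,"wx":0,"wy":0,"wz":0},{"dx":-0.5,"dy":-1,"dz":-3,"wx":0,"wy":0,"wz":0},{"dx":-0.5,"dy":-1,"dz":-3,"wx":0,"wy":0,"wz":0}]'
```

```text
t: 20.98
tcp_pos: [0.5135, -0.0848, 0.0355]
tcp_rot: [0.705, 0.063, 0.704, -0.064]
contact_force: [2.0, -6.2, -2.3]
opening: 0.415
```

```bash
python3 -m jog '[{"dx":0,"dy":0,"dz":-1,"wx":0,"wy":0,"wz":0},{"dx":0,"dy":0,"dz":-2,"wx":0,"wy":0,"wz":0},{"dx":0,"dy":0,"dz":-2,"wx":0,"wy":0,"wz":0},{"dx":0,"dy":0,"dz":-2,"wx":0,"wy":0,"wz":0},{"dx":0,"dy":0,"dz":-2,"wx":0,"wy":0,"wz":0}]'
```

```text
t: 21.6
tcp_pos: [0.5117, -0.0845, 0.0355]
tcp_rot: [0.705, 0.063, 0.704, -0.064]
contact_force: [3.6, -5.7, -2.0]
opening: 0.415
```

```bash
python3 -m jog '[{"dx":0,"dy":0,"dz":-1,"wx":0,"wy":0,"wz":0},{"dx":0,"dy":0,"dz":-2,"wx":0,"wy":0,"wz":0},{"dx":0,"dy":0,"dz":-2,"wx":0,"wy":0,"wz":0},{"dx":0,"dy":0,"dz":-2,"wx":0,"wy":0,"wz":0},{"dx":0,"dy":0,"dz":-2,"wx":0,"wy":0,"wz":0}]'
python3 - <<'E'
from h import *
s=bot.sense();print(s['tcp_pos'],s['contact_force'])
for n in ("wrist","side"):
    i=bot.camera_info(n); p,d=bot.read_camera(n); cv2.imwrite(f"pics/{n}22.png",cv2.cvtColor(p,cv2.COLOR_RGB2BGR)); np.save(f"pics/{n}22T.npy",i['T'])
crop(0,"pics/side22.png",310,120,420,230,6,"pics/s22c.png")
crop(0,"pics/wrist22.png",230,40,430,270,3,"pics/w22c.png")
E
```

```text
t: 22.22
tcp_pos: [0.5116, -0.0844, 0.0361]
tcp_rot: [0.706, 0.063, 0.702, -0.064]
contact_force: [8.4, -6.5, -3.0]
opening: 0.42
[ 0.51157381 -0.08439044  0.03606794] [ 8.44272065 -6.5185002  -3.04827976]
```

View pics/w22c.png

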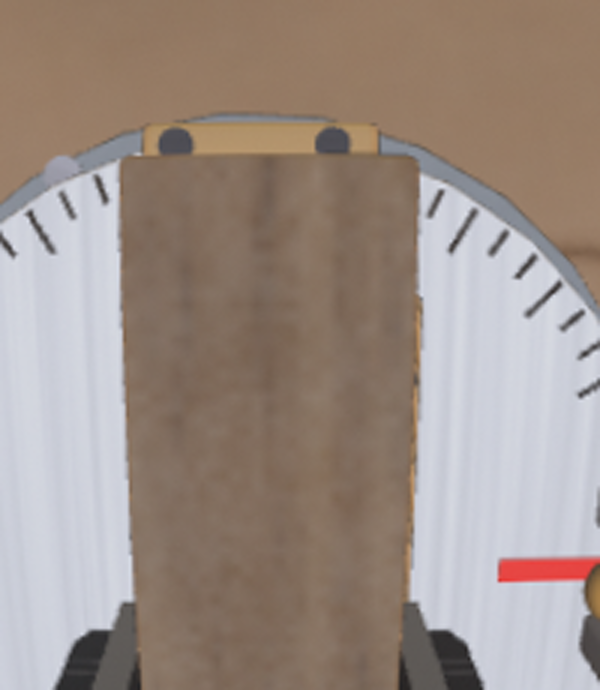

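View pics/s22c.png

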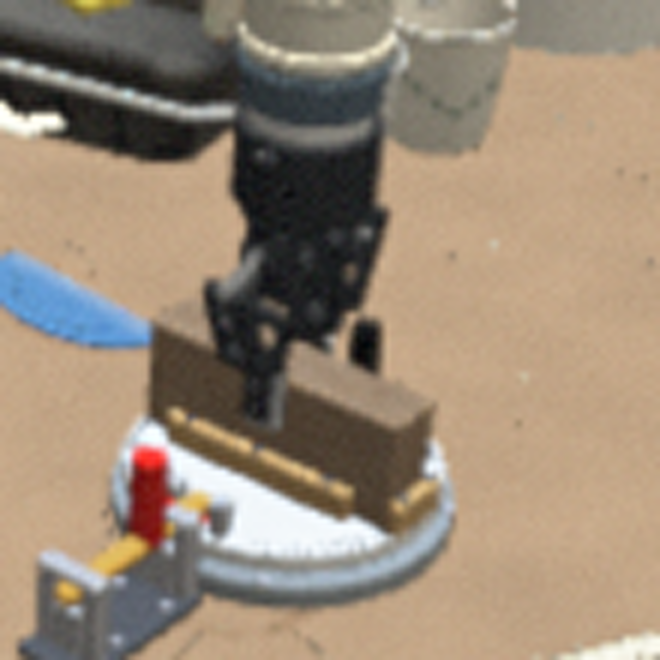

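```bash
python3 -m jog '[{"dx":0.5,"dy":0,"dz":0.5,"wx":0,"wy":0,"wz":0},{"dx":1,"dy":-0.5,"dz":1.5,"wx":0,"wy":0,"wz":0},{"dx":1,"dy":-0.5,"dz":2,"wx":0,"wy":0,"wz":0},{"dx":1,"dy":-0.5,"dz":2,"wx":0,"wy":0,"wz":0},{"dx":1,"dy":-0.5,"dz":2,"wx":0,"wy":0,"wz":0}]'
python3 -m jog '[{"dx":0,"dy":0,"dz":0,"wx":0,"wy":0,"wz":0},{"dx":0,"dy":0,"dz":0,"wx":0,"wy":0,"wz":0},{"dx":0,"dy":0,"dz":0,"wx":0,"wy":0,"wz":0},{"dx":0,"dy":0,"dz":0,"wx":0,"wy":0,"wz":0},{"dx":0,"dy":0,"dz":0,"wx":0,"wy":0,"wz":0}]' 55
```

```text
t: 22.95
tcp_pos: [0.5118, -0.0844, 0.035]
tcp_rot: [0.705, 0.063, 0.703, -0.063]
contact_force: [4.0, -2.7, 5.4]
opening: 0.412
t: 23.58
tcp_pos: [0.5105, -0.0841, 0.0342]
tcp_rot: [0.704, 0.063, 0.704, -0.063]
contact_force: [0.7, 0.4, 0.0]
opening: 0.643
```

Released. I'll lift straight up and inspect.

```bash
python3 -m jog '[{"dx":-15,"dy":0,"dz":0,"wx":0,"wy":0,"wz":0},{"dx":-50,"dy":0,"dz":0,"wx":0,"wy":0,"wz":0},{"dx":-100,"dy":0,"dz":0,"wx":0,"wy":0,"wz":0},{"dx":-150,"dy":0,"dz":0,"wx":0,"wy":0,"wz":0},{"dx":-180,"dy":0,"dz":0,"wx":0,"wy":0,"wz":0}]'
python3 -m jog '[{"dx":0,"dy":0,"dz":10,"wx":0,"wy":0,"wz":0},{"dx":0,"dy":0,"dz":20,"wx":0,"wy":0,"wz":0},{"dx":0,"dy":0,"dz":30,"wx":0,"wy":0,"wz":0},{"dx":0,"dy":0,"dz":30,"wx":0,"wy":0,"wz":0},{"dx":0,"dy":0,"dz":30,"wx":0,"wy":0,"wz":0}]'
python3 - <<'E'
from h import *
s=bot.sense();print(s['tcp_pos'],s['contact_force'],s['dq'].round(2))
for n in ("wrist","side"):
    i=bot.camera_info(n); p,d=bot.read_camera(n); cv2.imwrite(f"pics/{n}23.png",cv2.cvtColor(p,cv2.COLOR_RGB2BGR)); np.save(f"pics/{n}23T.npy",i['T']);np.save(f"pics/{n}23d.npy",d)
crop(0,"pics/side23.png",310,140,420,230,7,"pics/s23c.png")
crop(0,"pics/wrist23.png",220,90,440,290,3,"pics/w23c.png")
E
```

```text
t: 24.2
tcp_pos: [0.511, -0.0842, 0.2181]
tcp_rot: [0.706, 0.063, 0.703, -0.064]
contact_force: [0.1, -0.7, -0.4]
opening: 0.644
t: 24.82
tcp_pos: [0.5399, -0.0894, 0.2137]
tcp_rot: [0.704, 0.063, 0.705, -0.063]
contact_force: [0.3, 0.0, -0.3]
opening: 0.645
[ 0.53989335 -0.08937458  0.21369939] [ 0.29269973  0.02201254 -0.25867767] [ 0.   -0.01 -0.    0.   -0.   -0.  ]
```

View pics/w23c.png

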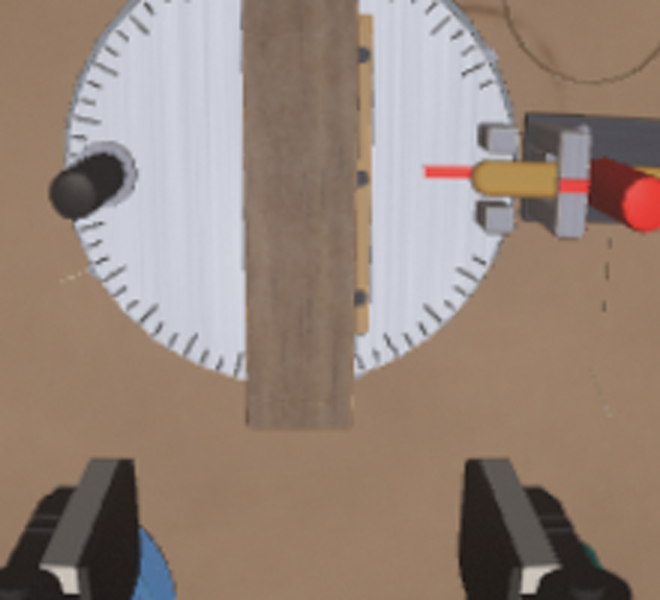

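View pics/s23c.png

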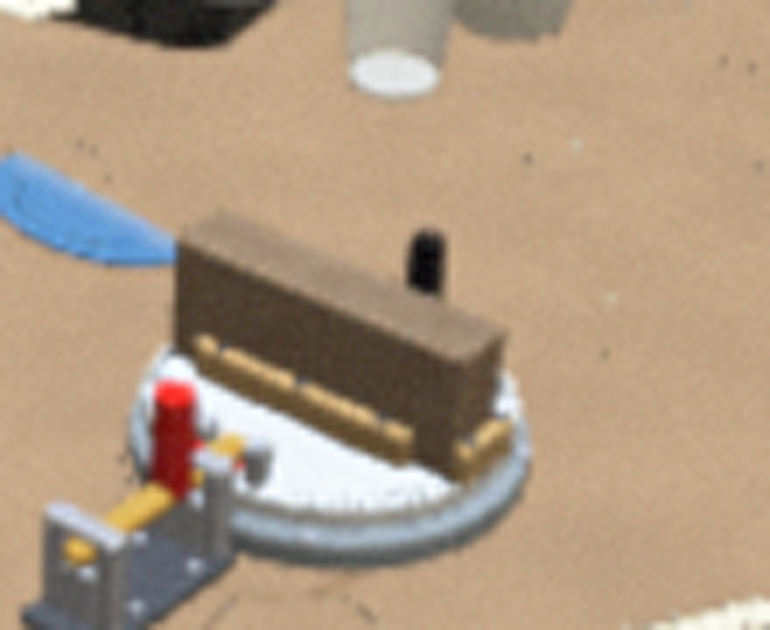

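```bash
python3 - <<'E'
from h import *
crop(0,"pics/wrist23.png",260,50,390,245,3,"pics/w23d.png")
E
```

```text
(no output)
```

View pics/w23d.png

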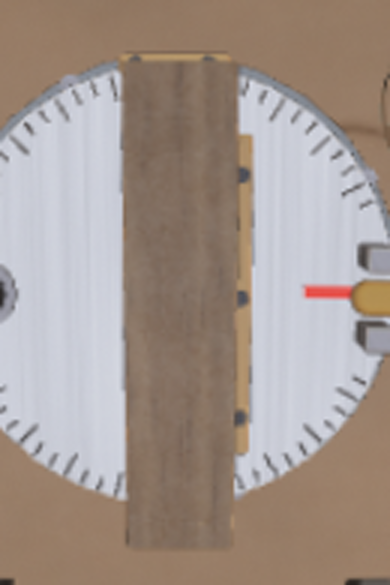

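```bash
python3 - <<'E'
from h import *
i=bot.camera_info("wrist"); i['T']=np.load("pics/wrist23T.npy")
f=lambda u,v,z:atz(i,260+u/3-.33,50+v/3-.33,z,True)[:2]
an=lambda a,b:np.degrees(np.arctan2(*(b-a)[::-1]))
B=[f(120,63,.098),f(239,63,.098),f(233,549,.098),f(127,549,.098)]
fo=[f(254,135,.052),f(249,453,.052)]; so=[f(122,53,.052),f(230,53,.052)]
n=np.linalg.norm
print("w/l",n(B[0]-B[1]),n(B[2]-B[3]),n(B[1]-B[2]),n(B[0]-B[3]))
print("blk dir",an(B[2],B[1]),an(B[3],B[0]),"fence dir",an(fo[1],fo[0]),n(fo[1]-fo[0]))
ex=np.array([np.cos(np.radians(79.5)),np.sin(np.radians(79.5))]);ey=np.array([-ex[1],ex[0]])
print("right edge -> fence outer (8 if touching):",[(q-(B[1]+B[2])/2)@ex*1000 for q in fo])
print("end -> stop outer (8?)",[(q-(B[0]+B[1])/2)@ey*1000 for q in so])
c=sum(B)/4; print("centre",c, "seat est",np.array([.5115,-.0878])+ex*.004+ey*.001)
ln=[f(304,290,.032),f(350,292,.032)]; print("line dir",an(*ln))
d=np.load("pics/wrist23d.npy"); T=np.array(i['T'])
for u,v in [(320,90),(320,140),(320,200),(303,150),(335,150),(395,215)]:
    o,q=ray(i,u,v,True); print((o+q*d[v,u]/(q@-T[:3,2])).round(4))
E
```

```text
w/l 0.03635295511935249 0.035987747585568226 0.15896018258484532 0.15896850657396733
blk dir 169.76266436555034 169.89429376612225 fence dir 169.71240695498628 0.11846088955308018
right edge -> fence outer (8 if touching): [np.float64(8.031763207651263), np.float64(8.470920496617824)]
end -> stop outer (8?) [np.float64(8.866386121611127), np.float64(9.001622304924295)]
centre [ 0.51149975 -0.08468545] seat est [ 0.51124569 -0.08368474]
line dir 78.2994982487109
[ 0.4515 -0.0735  0.0996]
[ 0.4976 -0.0818  0.0978]
[ 0.5554 -0.0922  0.0981]
[ 0.504  -0.0992  0.0984]
[ 0.5095 -0.0696  0.0978]
[ 6.25e-01 -9.00e-04 -2.00e-04]
```

```bash
python3 - <<'E'
from h import *
print(bot.hand_in(), bot.sense()['t'])
E
```

```text
the job is handed in; nothing more can be done
the job is handed in; nothing more can be done
```

I set the dial on the mark, pushed the bolt home and stood the oak block against the fence and end stop. I handed the job in at about 25 s of the 72 s allowed; it reported no verdict.

**Dial:** I pushed the post round in short arcs. The last measurement put the red line within about 0.5° of the red mark.

**Bolt:** I pushed it until it hit a hard stop at 18 N. The finger's distance from the turning axis was 140.5 mm, against an expected 141 mm. The pictures show the nose between the lugs.

**Block:** I slid it against the fence and then the end stop until each resisted, and let go. The last wrist picture showed:
- about 0.0–0.5 mm of gap at the fence and about 1 mm at the end stop;
- the block parallel to the fence within about 0.2°;
- its top at 98 mm, so it is standing upright.

**What went wrong or disagreed:**
- **Fingertips:** they sit about 33 mm behind the reported TCP. On my first approach they landed on top of the post with about 8 N and dragged the dial about 15° in the wanted direction. I corrected for the offset after that.
- **Dial centre:** the top and wrist cameras disagreed by about 7 mm. I relied on the wrist camera.
- **Red line:** the last reading of its direction was 78.3°, while the fence and block gave about 79.7°. Both are within tolerance.
- **Bystanders:** I did not touch the cup, tape or scraper, and did not re-measure them at the end.

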